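# Free the sprung anvil and emboss the tag

## Task

Emboss the round tag on the sloping jig: first free the jig's sprung anvil by turning its steel wing knob, which has a left-hand thread, clockwise as far as its stop. Then take the round-footed die from the wooden block, press it squarely on the middle of the tag until the anvil has given by about 5 mm, keep it there for half a second, and lift it straight off without sliding it on the tag. Finally stand the die upright on the block again and let go; use no great force, and leave the other dies and everything else on the bench where they are.

Things in the scene. Friction and masses are not known exactly. Their poses are not given: they have to be found in the camera images.
- jig: fixed aluminium embossing jig: base plate 160 (x) x 230 (y) x 20 mm, origin at the centre of its underside, low front facing -x. On its +y half an aluminium bed 140 x 115 x 10 mm slopes up from front to back at 35 degrees (highest edge 115 mm above the bench, at the back); on its -y half, on the open base, stands the wing knob, whose axis is 58 mm from the bed's side.
- tag_centre (a point): centre of the face of the round aluminium tag (34 mm) that lies on the sprung anvil, a dark steel disc of 42 mm standing 10 mm proud of the middle of the jig's sloping bed. Its z axis points out of the tag, square to it: 35 degrees from vertical, leaning to the jig's -x side. In the jig's frame at rest it lies at (-5.7, 47.5, 83.2) mm. It moves with the anvil.
- anvil (a joint): how far the sprung anvil (with its tag) is pushed in along the tag's inward normal, in m: 0 at rest, 0.007 fully in. Its spring pushes back with about 3 N at the start of the stroke and 13.5 N at 7 mm (1.5 N more per mm). While the wing knob is tight a steel latch plate under the anvil stops it after a millimetre or two; the latch is clear of it when the knob has turned past about 1.1 rad.
- wing_centre (a point): middle of the wing knob's grip: a plain steel bar 50 mm long, 14 mm thick and 26 mm tall (from 50 to 76 mm above the bench, this point at 63 mm), on an upright 12 mm stem standing in the jig's base at (-30, -68) mm in the jig's frame. The point's x axis runs along the bar, its y axis across the thickness; z is the upright turning axis. Below the bar's stem a flat latch plate turns with it, its top 30 mm above the bench.
- wing_knob (a joint): angle of the wing knob, rad, growing CLOCKWISE seen from above. Left-hand thread: 0 is hard tight (it cannot turn anticlockwise beyond that), clockwise loosens, 1.5 is the stop of fully loose. It starts between 0 and 0.25. It turns against a steady friction of about 0.08 N m and stays where it is left. With the knob at 0 the bar runs along the jig's x axis.
- die_block: fixed plain wooden block 90 (x) x 200 (y) x 15 mm on which three steel hand dies stand in a row along its y, about 63 mm apart in any order; origin at the centre of its underside, top at z = 15 mm.
- die_round: the round-footed steel hand die (marking punch), standing upright and loose: a flat round foot 28 mm across and 12 mm high, and above it a square shank 16 x 16 mm up to a height of 92 mm, flats square to its x and y axes. About 0.2 kg (varies). Origin at the centre of the foot's flat underside (the marking face), z along the shank to the top.
- die_square: like the round-footed die, but with a square foot 26 x 26 x 12 mm; same shank and height, origin at its underside. To be left standing.
- die_oblong: like the round-footed die, but with an oblong foot 36 (x) x 18 (y) x 12 mm; same shank and height, origin at its underside. To be left standing.
- load_rig: fixed clear acrylic load-cell rig with a steel pan on top, between jig and block towards the far side: base 110 (x) x 100 (y) mm, pan 86 mm across, 222 mm high; origin at the centre of its underside. An obstacle, not to be bumped.
- screw_jar: glass jar, 56 mm across, 75 mm tall, loose, between the robot and the rig; origin at its underside. Leave alone.
- multimeter: hand-held multimeter lying flat, 160 (x) x 78 x 34 mm, loose, origin at its underside. Leave alone.
- screwdriver: screwdriver lying along its x, loose, at most 35 mm high. Leave alone.
- wire_spool: plastic spool standing on end, 64 mm across, 45 mm high, loose, origin at its underside. Leave alone.
- circuit_board: bare circuit board 70 x 100 mm lying flat with parts up to 18 mm high, loose, origin at its underside. Leave alone.
Things that resemble listed ones, but are neither listed nor needed, are in the scene too. There is more than one size of the die_block; the one meant has the size given above.

How it is judged:
On the way, in this order (a step that is already met when the one before it is completed fails the run):
1. the wing knob is turned clockwise past 1.2 rad (value of joint wing_knob above 1.2 rad), for 0.2 s.
2. the round die, held in the fingers, is pressed on the tag: anvil in by more than 3.5 mm, foot centre within 5 mm of the tag's centre, within 6 degrees of square, for 0.3 s (value of joint anvil above 0.0035 m and distance between die_round and tag_centre below 0.005 m and angle between the z axis of die_round and the z axis of tag_centre, either way round below 0.105 rad and contact force between die_round and the fingers above 1 N), for 0.3 s.
3. the die is lifted more than 20 mm clear of the tag, still in the fingers (z of die_round in the frame of tag_centre above 0.02 m and contact force between die_round and the fingers above 1 N and value of joint anvil below 0.001 m), for 0.1 s.
At the end, for the whole second after the job is handed in: wing knob loose (past 1.2 rad), anvil sprung back (within 1 mm), the round die standing upright (within 6 degrees) and still on the top of the wooden block (its foot's centre over the block, underside within 4 mm of the top), released (value of joint wing_knob above 1.2 rad and value of joint anvil below 0.001 m and angle between die_round's own z axis and vertical below 0.1 rad and x of die_round in the frame of die_block between -0.045 and 0.045 m and y of die_round in the frame of die_block between -0.1 and 0.1 m and z of die_round in the frame of die_block between 0.011 and 0.019 m and linear speed of die_round below 0.02 m/s); the robot touches nothing.
It fails at once if the round die slides on the tag (touches the jig with its foot's centre more than 8 mm from the tag's centre) (contact force between die_round and jig above 0.5 N and distance between die_round and tag_centre above 0.008 m).
It fails at once if the die is forced on the jig with more than 40 N (contact force between die_round and jig above 40 N).
It fails at once if another die is pressed on the jig (contact force between any of die_square, die_oblong and jig above 1 N).
It fails at once if another thing on the bench is moved by more than 25 mm, or another die tipped over (distance of any of die_square, die_oblong, screw_jar, multimeter, screwdriver, wire_spool, circuit_board from where it was at the start of the episode above 0.025 m or angle between any of die_square, die_oblong's own z axis and vertical above 0.4 rad).
It fails at once if the load-cell rig is bumped with more than 10 N (contact force between load_rig and anything else above 10 N).
It also fails if it takes over 72 s, if anything falls off the work surface, if the arm or the gripper's body presses on something with over 40 N, if the wrist force passes 120 N, or if a joint passes its speed limit or range.

## Robot

A 6-joint arm with a two-finger parallel gripper is mounted at the origin on the work surface. World frame = base frame: x ahead of the robot, y to its left, z up, the work surface at z = 0. Lengths are in m, angles in rad, forces in N, time in s.
With the tool pointing down it reaches from about 0.275 to 0.85 m from the base axis. Payload 5.2 kg.
Tool frame: the origin (TCP) lies at the very end of the fingers, on their centre line; the grasp point (between the pads) lies 19 mm behind it; z points along the fingers, y is the line along which they close (so a half turn about z gives the same grasp; the last joint's range is limited). The gripper opens to 85 mm and grips with 20 to 120 N. Pads are 22 mm wide; open, the fingers measure 114 mm over their backs; the gripper's body (76 mm by 85 mm) begins 54 mm behind the grasp point. The pads swing forward as they close: fully open they stand 13 mm farther back than shut.
Start: joints at [-1.459, 0.259, 1.535, -0, 1.348, -0.203], TCP at [0.17, -0.523, 0.231] pointing down, gripper open.
Joint ranges: [-3.14, 3.14], [-0.91, 2.08], [0.19, 2.58], [-1.22, 4.36], [0.22, 2.71], [-3.12, 3.12]. Speed limits (rad/s): [2.57, 2.57, 3.14, 3.14, 3.14, 3.14].

## Interface

Orientations are given as a rotation vector (axis times angle).
In Python, from station import telemetry, vision, job gives the robot as it stands.
- The arm moves only by the tool drive_tool, never from a script. Its argument "targets" is a list that holds one entry, the list of rows, each a list of 4 numbers: the shift along the tool's x, y, z in cm, then the turn about the tool's z in rad. In form: [[[dx, dy, dz, yaw], ...]]. A call has 1 to 12 rows; each row is the pose to reach, as a shift and turn from the pose commanded when the call began, along the tool's axes at that moment; what a row does not reach only later rows make up. A row lasts 1/8 s, in which the tool goes at most 62.5 mm and 10.7 degrees, less where a joint would pass 70% of its speed; a pose out of reach is approached as far as the arm can. A call with a gripper value outside its range is refused whole. "fingers" is the opening, from 0 (shut) to 1 (fully open), set as the call begins (left out, the last holds). The fingers move at their own pace and stop on an object; "grip_force" is the grip in N (left out, the last holds). Time passes only in rows, so rows that repeat a pose let the fingers close. It gives the time, the measured TCP pose, the force, the opening and the grip force at its end, in the units of the state.
- telemetry.get_state(): the state, without advancing time (a new reading comes with each control period).
- vision.camera(name): name is "side" or "top"; returns a dict with "frame" (384x512x3 uint8, red, green, blue), "range_z" (384x512 float32, m along the optical axis (not along the pixel's ray), 0 where there is no reading), "K" (3x3 intrinsics, pixels), "world_to_cam" (4x4, takes a point from world to camera coordinates). Camera axes: x right, y down, z forward; pixel columns grow to the right and rows downward; lengths in m; the calibration is good to about 2 mm. A picture is of the moment at which its call begins.
- job.sign_off(): hands the job in; it is judged then, once.
The state is a dict: "t": time; "q": joint angles; "qd": joint speeds; "tau": joint torques, N m; "ee_pos": TCP position; "eef_rot": TCP orientation; "ft_force": force on the tool from outside, world axes, zero at the start; "moment": the same for the moment, N m; "width": finger opening in m; "grasp_force": force on a finger pad.
Only numpy, scipy, OpenCV 4.12 (cv2) and the standard library are available. Lean on these libraries where they do the work, as an engineer would, in place of code of your own. Each camera call takes 0.05 s, during which the arm holds its last target. There are 200 camera calls.

## Working session

There is one attempt and no reset: what is moved stays moved. The work goes in short steps, Python scripts to look and compute and a tool call to move; the robot and the scene stay as the last step left them, time stands still between calls to the robot, and variables do not carry over. Pictures are saved under pics/ and viewed, at most 10 in all, crops included, and the job is handed in when it is done.

Besides the shell and the picture viewer there is one more tool, called after "Call:" in YAML: its name, and indented under it one key for each argument. drive_tool: Moves the arm, as the interface text tells. Its arguments: {"type":"object","properties":{"targets":{"type":"array"},"fingers":{"type":"number"},"grip_force":{"type":"number"}},"required":["targets"]}

```bash
mkdir -p pics; ls; python3 - <<'E'
from station import telemetry, vision
import cv2,numpy as np
for n in("top","side"):
    c=vision.camera(n); cv2.imwrite(f"pics/{n}0.png",cv2.resize(c["frame"][:,:,::-1],None,fx=1.5,fy=1.5,interpolation=cv2.INTER_CUBIC))
    np.savez(f"{n}0.npz",**c); print(n,c["K"].tolist(),c["world_to_cam"].round(4).tolist())
print(telemetry.get_state())
E
```

```text
pics
top [[402.21890804969206, 0.0, 258.35128329488157], [0.0, 402.21890804969206, 190.04597116480733], [0.0, 0.0, 1.0]] [[0.0296, -0.9994, 0.0181, -0.0353], [-0.9971, -0.0308, -0.0692, 0.5278], [0.0698, -0.016, -0.9974, 1.0274], [0.0, 0.0, 0.0, 1.0]]
side [[371.8913914184065, 0.0, 255.3416883656203], [0.0, 371.8913914184065, 196.02779840383636], [0.0, 0.0, 1.0]] [[0.9943, -0.1056, -0.0114, -0.5375], [-0.0632, -0.5016, -0.8628, 0.1095], [0.0854, 0.8586, -0.5055, 0.8574], [0.0, 0.0, 0.0, 1.0]]
{'t': 0.1, 'q': array([-1.45879629e+00,  2.59260010e-01,  1.53597701e+00,  1.27983627e-05,
        1.34799855e+00, -2.02797925e-01]), 'qd': array([ 9.38947907e-05, -2.22278086e-03, -3.54839841e-03, -2.13761284e-04,
       -3.02435189e-03, -3.86183536e-04]), 'tau': array([ 2.69806151e-03, -4.46970820e+01, -2.91247827e+01, -9.93783419e-05,
        6.19021142e-03,  6.91407081e-06]), 'ee_pos': array([ 0.17026707, -0.52248296,  0.23056191]), 'eef_rot': array([-3.10113765e+00, -4.92182683e-01, -1.36631799e-04]), 'ft_force': array([ 0.07828591, -0.78600991,  0.22287059]), 'moment': array([0.02499691, 0.00221067, 0.02794988]), 'grasp_force': 0.0, 'width': 0.08517484694386875}
```

View pics/top0.png

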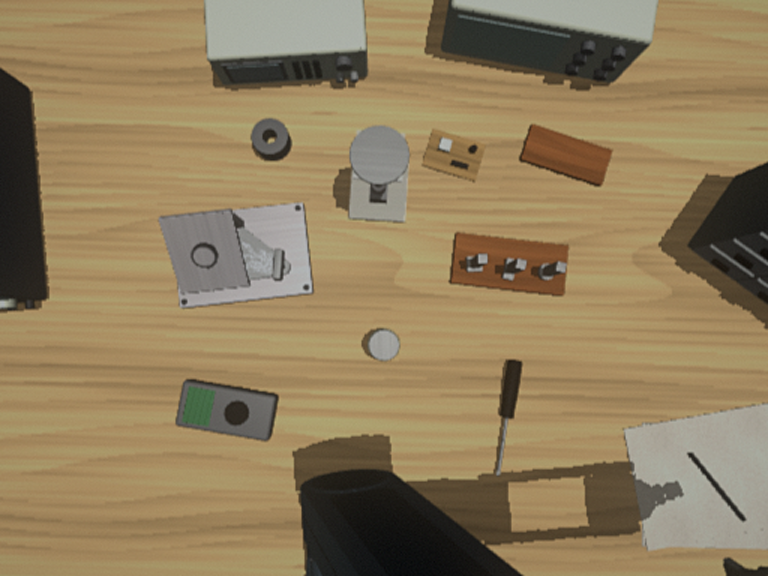

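View pics/side0.png

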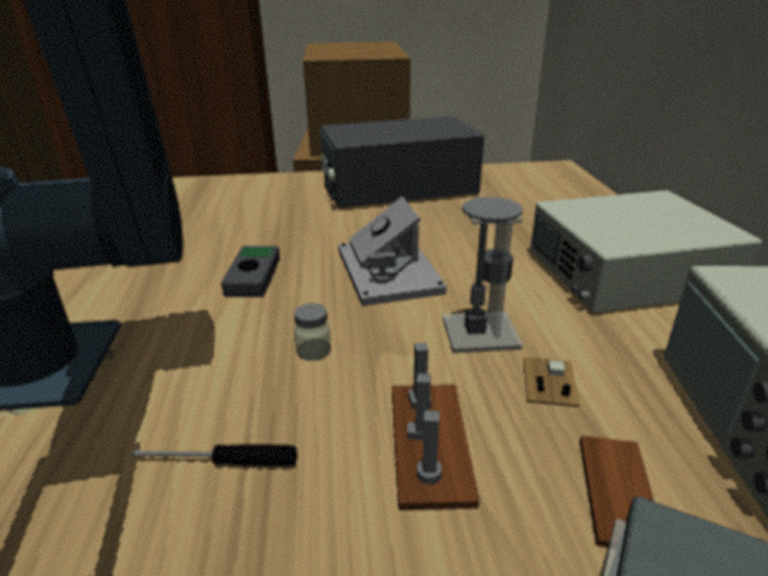

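The top view shows the jig (bed around (205,255), wing knob at (280,262)), the block at (510,265) with three dies, the rig at (380,170), and the jar at (383,345). In the side view the nearest die, at (430,470), seems to have the round foot. I'll zoom in to check.

```bash
cat > h.py <<'E'
import numpy as np,cv2
def load(n): return dict(np.load(n+".npz"))
def ray(c,uv,z):
    "pixels (N,2) -> world xy on plane height z"
    uv=np.atleast_2d(np.asarray(uv,float)); W=c["world_to_cam"]; R,t=W[:3,:3],W[:3,3]
    d=np.c_[uv,np.ones(len(uv))]@np.linalg.inv(c["K"]).T@R; o=-R.T@t
    s=(z-o[2])/d[:,2]; return (o+d*s[:,None])
def proj(c,P):
    P=np.atleast_2d(P); q=(P@c["world_to_cam"][:3,:3].T+c["world_to_cam"][:3,3])@c["K"].T
    return q[:,:2]/q[:,2:]
def cloud(c):
    z=c["range_z"]; v,u=np.mgrid[:z.shape[0],:z.shape[1]]
    q=np.stack([u,v,np.ones_like(u)],-1)@np.linalg.inv(c["K"]).T*z[...,None]
    return (q-c["world_to_cam"][:3,3])@c["world_to_cam"][:3,:3]
E
python3 - <<'E'
from h import *
t,s=load("top0"),load("side0")
def crop(c,x0,x1,y0,y1,W,H): return cv2.resize(c["frame"][y0:y1,x0:x1,::-1],(W,H),interpolation=cv2.INTER_CUBIC)
a=crop(s,250,325,215,340,348,580)
b=crop(t,295,385,150,200,450,250)
d=crop(t,100,215,130,210,450,313)
im=np.zeros((580,798,3),np.uint8); im[:,:348]=a; im[:250,348:]=b; im[260:573,348:]=d
cv2.imwrite("pics/crop1.png",im)
# block: reddish mask in top
for n,c in(("t",t),("s",s)):
    hsv=cv2.cvtColor(c["frame"],cv2.COLOR_RGB2HSV); P=cloud(c)
    f=c["frame"].astype(int); m=((f[...,0]-f[...,1]>35)&(f[...,0]<190)&(f[...,1]<100)).astype(np.uint8)
    m=cv2.morphologyEx(m,cv2.MORPH_CLOSE,np.ones((9,9)))
    for k in cv2.findContours(m,cv2.RETR_EXTERNAL,cv2.CHAIN_APPROX_NONE)[0]:
        if cv2.contourArea(k)>400:
            w=ray(c,k[:,0],0.015)[:,:2]; r=cv2.minAreaRect((w*1000).astype(np.float32)); print(n,r)
# heights
P=cloud(t); 
for nm,(x0,x1,y0,y1) in dict(dies=(295,385,150,200),jig=(100,215,130,210)).items():
    Q=P[y0:y1,x0:x1].reshape(-1,3); print(nm,np.percentile(Q[:,2],[0,1,25,50,90,99,100]).round(4))
E
```

```text
t ((573.6810913085938, -231.88882446289062), (197.98800659179688, 87.1318359375), 85.22959899902344)
t ((772.3390502929688, -329.646484375), (149.60171508789062, 64.9817123413086), 73.55743408203125)
s ((773.216064453125, -334.4408264160156), (143.88323974609375, 64.33812713623047), 73.58554077148438)
s ((575.0567626953125, -234.47642517089844), (195.107421875, 86.97528839111328), 85.33139038085938)
dies [-6.000e-03 -3.300e-03  9.000e-04  1.350e-02  2.450e-02  1.080e-01
  1.062e+00]
jig [-0.0056 -0.0031  0.0015  0.0204  0.092   0.1146  1.062 ]
```

View pics/crop1.png

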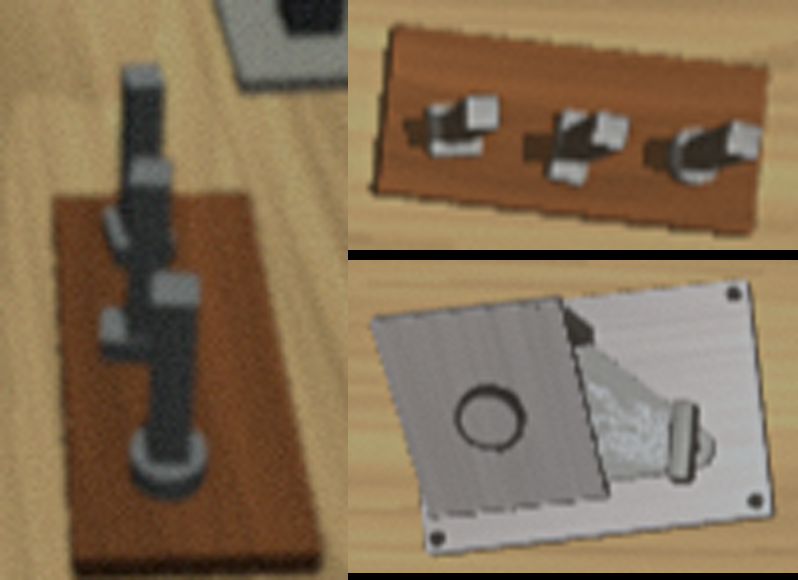

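The crop confirms the round-footed die is the one at the -y end of the block (top view right; side picture nearest). The bar is nearly along jig x. Next I'll measure the die tops, the jig base, the tag and the bar.

```bash
python3 - <<'E'
from h import *
t,s=load("top0"),load("side0")
B=np.array([.574,-.233])
for n,c in(("t",t),("s",s)):
    P=cloud(c); g=c["frame"].mean(-1); sat=np.ptp(c["frame"].astype(int),axis=-1)
    def comp(m,h,lab,amin):
        k,L,st,ce=cv2.connectedComponentsWithStats(m.astype(np.uint8))
        for i in range(1,k):
            if st[i,4]>=amin:
                ct=cv2.findContours((L==i).astype(np.uint8),cv2.RETR_EXTERNAL,cv2.CHAIN_APPROX_NONE)[0][0][:,0]
                r=cv2.minAreaRect((ray(c,ct,h)[:,:2]*1000).astype(np.float32))
                print(n,lab,st[i,4],ce[i].round(1),"c",ray(c,ce[i],h)[0].round(4),"zmed",np.median(P[L==i][:,2]).round(4),[np.round(x,1) for x in r])
    nb=np.hypot(P[...,0]-.574,P[...,1]+.233)<.13
    comp(nb&(abs(P[...,2]-.107)<.009),.107,"dietop",8)
    reg=(P[...,0]>.45)&(P[...,0]<.72)&(P[...,1]>.05)&(P[...,1]<.40)
    comp(reg&(P[...,2]>.010)&(P[...,2]<.2),.02,"jig",300)
    comp(reg&(abs(P[...,2]-.076)<.006)&(P[...,1]<.19),.076,"bar",8)
    comp(reg&(abs(P[...,2]-.02)<.007)&(sat<40),.02,"plate",100)
E
```

```text
t dietop 46 [321.  172.5] c [ 0.5691 -0.1667  0.107 ] zmed 0.1069 [array([ 569.2, -166.6]), array([17. , 14.4]), np.float64(1.1)]
t dietop 50 [346.7 176.3] c [ 0.5618 -0.2285  0.107 ] zmed 0.1069 [array([ 561.5, -228. ]), array([16.9, 16.8]), np.float64(0.8)]
t dietop 52 [373.3 178.2] c [ 0.5594 -0.2925  0.107 ] zmed 0.106 [array([ 559.7, -292.2]), array([17.4, 16.9]), np.float64(73.3)]
t jig 5702 [159.  169.6] c [0.5738 0.24   0.02  ] zmed 0.032 [array([572.7, 245. ]), array([163.2, 251.7]), np.float64(8.4)]
t bar 121 [184.9 176.2] c [0.5532 0.1629 0.076 ] zmed 0.0762 [array([553.6, 162.7]), array([49.4, 14.7]), np.float64(2.4)]
t plate 2358 [178.5 171.4] c [0.5707 0.1894 0.02  ] zmed 0.0206 [array([573.3, 234.8]), array([159.2, 230.3]), np.float64(8.4)]
s dietop 76 [280.4 233. ] c [ 0.5705 -0.1764  0.107 ] zmed 0.1057 [array([ 570.7, -176.3]), array([25.5, 17. ]), np.float64(83.0)]
s dietop 81 [281.9 253.7] c [ 0.5633 -0.237   0.107 ] zmed 0.1062 [array([ 563.5, -236.5]), array([24.8, 14.1]), np.float64(80.9)]
s dietop 107 [287.6 279. ] c [ 0.5616 -0.3004  0.107 ] zmed 0.1062 [array([ 561.5, -301.1]), array([25.1, 14.5]), np.float64(80.3)]
s jig 2904 [259.8 171.4] c [0.5818 0.258  0.02  ] zmed 0.0295 [array([577.3, 338.7]), array([493., 190.]), np.float64(89.2)]
s bar 68 [254.4 170.5] c [0.5553 0.1542 0.076 ] zmed 0.0744 [array([555.2, 151.5]), array([24. , 45.8]), np.float64(82.9)]
s plate 1222 [260.9 184.7] c [0.5752 0.1751 0.02  ] zmed 0.0192 [array([574.3, 228.6]), array([161. , 245.4]), np.float64(8.3)]
```

```bash
python3 - <<'E'
from h import *
t,s=load("top0"),load("side0")
# die top: bright gray patch, upsampled
for n,c,h,box in(("t",t,.107,(362,388,165,192)),("s",s,.107,(278,300,268,292))):
    x0,x1,y0,y1=box; k=8
    g=cv2.resize(c["frame"][y0:y1,x0:x1].min(-1),None,fx=k,fy=k,interpolation=cv2.INTER_CUBIC)
    th,m=cv2.threshold(g,0,255,cv2.THRESH_OTSU)
    for ct in cv2.findContours(m,cv2.RETR_EXTERNAL,cv2.CHAIN_APPROX_NONE)[0]:
        if cv2.contourArea(ct)>500:
            uv=(ct[:,0]+.5)/k-.5+[x0,y0]; w=ray(c,uv,h)[:,:2]*1000
            print(n,th,cv2.contourArea(ct)/64,uv.mean(0).round(1),[np.round(v,1) for v in cv2.minAreaRect(w.astype(np.float32))])
# tag check: dark ring of anvil in top, predicted vs measured
T=np.array([.5608,.2810,.0832]); print("pred tag",proj(t,T),proj(s,T))
for n,c in(("t",t),("s",s)):
    u,v=proj(c,T)[0].astype(int); g=cv2.resize(c["frame"][v-14:v+15,u-14:u+15].min(-1),None,fx=6,fy=6,interpolation=cv2.INTER_CUBIC)
    m=cv2.threshold(g,0,255,cv2.THRESH_OTSU)[1]
    cs,_=cv2.findContours(255-m,cv2.RETR_CCOMP,cv2.CHAIN_APPROX_NONE)
    for ct in cs:
        if cv2.contourArea(ct)>1200:
            e=cv2.fitEllipse(ct); print(n,(np.array(e[0])+.5)/6-.5+[u-14,v-14],np.array(e[1])/6,e[2])
E
```

```text
t 75.0 15.609375 [364.6 184.7] [array([ 542.5, -272.3]), array([ 7.1, 15.6]), np.float64(0.4)]
t 75.0 8.0 [363.  176.2] [array([ 562.6, -268.7]), array([8.4, 9.2]), np.float64(1.8)]
t 75.0 313.796875 [380.5 178.4] [array([ 560.5, -305.7]), array([65.4, 41.9]), np.float64(0.4)]
s 68.0 73.0078125 [287.4 276.8] [array([ 562.3, -295.2]), array([17.6, 17.5]), np.float64(78.3)]
pred tag [[135.93846135 171.21486729]] [[251.79004487 149.32550683]]
t [135.95198313 169.87308375] [16.98344294 18.52234268] 111.9458236694336
t [135.48665619 170.66952769] [12.07587179 14.48213832] 106.58032989501953
s [262.19121552 160.73896281] [ 6.20881907 11.33598328] 59.556270599365234
s [253.81235504 151.86017609] [ 6.38430595 15.08864339] 49.939815521240234
s [244.54428991 136.55827188] [ 4.27758789 32.49951172] 87.01251220703125
```

```bash
cat >> h.py <<'E'
def delta(x,y,z,yaw):
    "row (cm, rad) from measured pose to a target TCP and world yaw of tool x"
    from station import telemetry
    from scipy.spatial.transform import Rotation as Ro
    s=telemetry.get_state(); R=Ro.from_rotvec(s["eef_rot"]).as_matrix()
    d=R.T@(np.array([x,y,z])-s["ee_pos"])*100; y0=np.arctan2(R[1,0],R[0,0])
    w=-(yaw-y0); w=(w+np.pi)%(2*np.pi)-np.pi
    print("t",s["t"],"pos",s["ee_pos"].round(4),"yaw",round(y0,3),"q6",s["q"][5].round(2),"F",s["ft_force"].round(1),"w",round(s["width"],4),"| row",d.round(2),round(w,3))
E
python3 -c "
from h import *
delta(.5543,.163,.15,3.185)"
```

```text
t 0.1 pos [ 0.1703 -0.5225  0.2306] yaw 0.315 q6 -0.2 F [ 0.1 -0.8  0.2] w 0.0852 | row [ 57.74 -53.28   8.16] -2.87
```

Call:
drive_tool:
  targets:
    - [[57.8,-53.3,7.0,-2.87],[57.8,-53.3,7.0,-2.87],[57.8,-53.3,7.0,-2.87],[57.8,-53.3,7.0,-2.87],[57.8,-53.3,7.0,-2.87],[57.8,-53.3,7.0,-2.87],[57.8,-53.3,7.0,-2.87],[57.8,-53.3,7.0,-2.87],[57.8,-53.3,7.0,-2.87],[57.8,-53.3,7.0,-2.87],[57.8,-53.3,7.0,-2.87],[57.8,-53.3,7.0,-2.87]]
  fingers: 0.45

```text
t: 1.6
ee_pos: [0.5363, 0.1307, 0.1643]
eef_rot: [-0.884, -3.015, 0.001]
ft_force: [1.1, -0.5, 0.4]
width: 0.0383
grasp_force: 0.0
```

```bash
python3 -c "
from h import *
delta(.5543,.163,.15,3.185)"
```

```text
t 1.6 pos [0.5363 0.1307 0.1643] yaw 2.571 q6 -0.96 F [ 1.1 -0.5  0.4] w 0.0383 | row [0.23 3.7  1.43] -0.614
```

Call:
drive_tool:
  targets:
    - [[0.2,3.7,1.4,-0.61],[0.2,3.7,1.4,-0.61],[0.2,3.7,1.4,-0.61],[0.2,3.7,1.4,-0.61],[0.2,3.7,1.4,-0.61],[0.2,3.7,1.4,-0.61]]

```text
t: 2.35
ee_pos: [0.554, 0.1607, 0.1506]
eef_rot: [0.05, -3.141, 0.0]
ft_force: [-0.3, -1.0, 0.1]
width: 0.0387
grasp_force: 0.0
```

```bash
python3 -c "
from h import *
delta(.5543,.163,.047,3.185)"
```

```text
t 2.35 pos [0.554  0.1607 0.1506] yaw -3.109 q6 -1.51 F [-0.3 -1.   0.1] w 0.0387 | row [-0.04  0.23 10.36] -0.011
```

Call:
drive_tool:
  targets:
    - [[0,0.2,5.0,-0.01],[0,0.2,9.0,-0.01],[0,0.2,10.3,-0.01],[0,0.2,10.3,-0.01],[0,0.2,10.3,-0.01]]

```text
t: 2.98
ee_pos: [0.5555, 0.1628, 0.0495]
eef_rot: [-0.067, 3.138, 0.0]
ft_force: [0.7, -0.5, 0.4]
width: 0.0381
grasp_force: 0.0
```

Call:
drive_tool:
  targets:
    - [[0,0,0,0],[0,0,0,0],[0,0,0,0],[0,0,0,0]]
  fingers: 0
  grip_force: 40

```text
t: 3.48
ee_pos: [0.5553, 0.1625, 0.0494]
eef_rot: [-0.068, 3.138, -0.0]
ft_force: [-1.2, -2.1, 6.2]
width: 0.0136
grasp_force: 42.7
```

Call:
drive_tool:
  targets:
    - [[0,0,0,0.16],[0,0,0,0.32],[0,0,0,0.48],[0,0,0,0.64],[0,0,0,0.8],[0,0,0,0.96],[0,0,0,1.12],[0,0,0,1.28],[0,0,0,1.4],[0,0,0,1.42],[0,0,0,1.42],[0,0,0,1.42]]

```text
t: 4.97
ee_pos: [0.556, 0.1634, 0.0494]
eef_rot: [1.989, 2.428, 0.005]
ft_force: [3.1, 2.6, 5.6]
width: 0.0132
grasp_force: 44.6
```

```bash
python3 -c "
from h import *
delta(.5543,.163,.047,1.8)
from station import telemetry
print(telemetry.get_state()['moment'])"
```

```text
t 4.975 pos [0.556  0.1634 0.0494] yaw 1.769 q6 -0.1 F [3.1 2.6 5.6] w 0.0132 | row [-0.   -0.18  0.24] -0.031
[ 0.28224226 -0.20855289  0.95414155]
```

Call:
drive_tool:
  targets:
    - [[0,0,0,-0.03],[0,0,0,-0.03],[0,0,0,-0.03],[0,0,-5,-0.03],[0,0,-10,-0.03],[0,0,-12,-0.03],[0,0,-12,-0.03]]
  fingers: 0.45

```text
t: 5.85
ee_pos: [0.5552, 0.1628, 0.1695]
eef_rot: [1.958, 2.454, 0.004]
ft_force: [-0.1, -0.7, -1.7]
width: 0.0383
grasp_force: 0.0
```

```bash
python3 - <<'E'
from h import *
from station import vision
delta(.5607,-.2937,.15,-.24)
c=vision.camera("top");P=cloud(c)
m=((abs(P[...,2]-.076)<.006)&(P[...,0]>.5)&(P[...,0]<.6)&(P[...,1]>.12)&(P[...,1]<.2)).astype(np.uint8)
for k in cv2.findContours(m,0,cv2.CHAIN_APPROX_NONE)[0]:
    if len(k)>8: print(cv2.minAreaRect((ray(c,k[:,0],.076)[:,:2]*1000).astype(np.float32)))
E
```

```text
t 5.85 pos [0.5552 0.1628 0.1695] yaw 1.795 q6 -0.13 F [-0.1 -0.7 -1.7] w 0.0383 | row [-44.63  -9.6    1.93] 2.035
((555.155029296875, 154.936279296875), (14.062261581420898, 32.12310791015625), 13.239909172058105)
```

Call:
drive_tool:
  targets:
    - [[-6,-3,0,0.18],[-12,-6,0,0.36],[-18,-9,0,0.54],[-24,-9.7,0,0.72],[-30,-9.7,0,0.9],[-36,-9.6,0,1.08],[-41,-9.6,0,1.26],[-44.6,-9.6,0,1.44],[-44.6,-9.6,0,1.62],[-44.6,-9.6,0,1.8],[-44.6,-9.6,0,1.98],[-44.6,-9.6,0.5,2.04]]

```text
t: 7.4
ee_pos: [0.5588, -0.293, 0.1604]
eef_rot: [-3.116, 0.389, 0.005]
ft_force: [-0.1, 0.1, 0.3]
width: 0.0387
grasp_force: 0.0
```

Call:
drive_tool:
  targets:
    - [[0,0,0,0],[0,0,0,0]]

```text
t: 7.65
ee_pos: [0.5591, -0.2931, 0.1616]
eef_rot: [-3.117, 0.382, 0.003]
ft_force: [-0.5, 0.6, -0.5]
width: 0.0385
grasp_force: 0.0
```

```bash
python3 - <<'E'
from h import *
from station import vision
delta(.5607,-.2937,.058,-.24)
c=vision.camera("side"); cv2.imwrite("pics/s1.png",cv2.resize(c["frame"][140:340,180:400,::-1],None,fx=3,fy=3,interpolation=cv2.INTER_CUBIC))
E
```

```text
t 7.65 pos [ 0.5591 -0.2931  0.1616] yaw -0.244 q6 1.16 F [-0.5  0.6 -0.5] w 0.0385 | row [ 0.18  0.03 10.36] -0.004
```

View pics/s1.png

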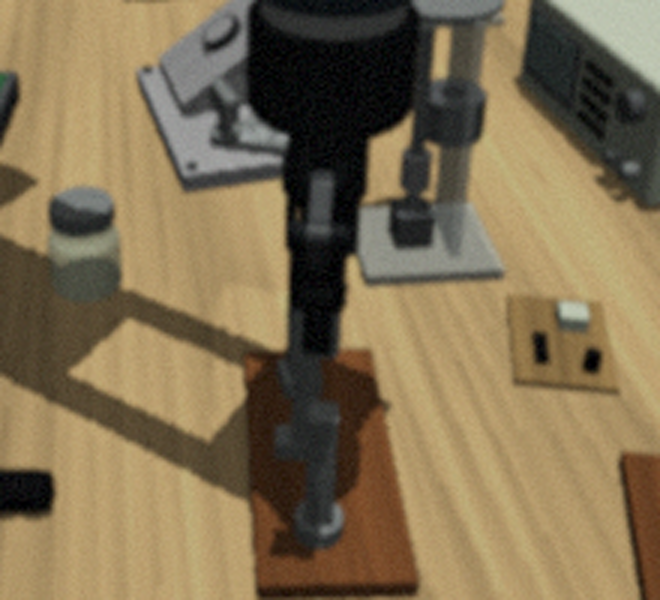

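The gripper hangs over the round die: fingertips at about (318,345) in the crop, die top at (320,410), so they line up in x. Descending and gripping.

Call:
drive_tool:
  targets:
    - [[0.15,0,5,0],[0.15,0,9,0],[0.15,0,10.3,0],[0.15,0,10.3,0],[0.15,0,10.3,0]]

```text
t: 8.32
ee_pos: [0.5623, -0.2947, 0.0618]
eef_rot: [3.116, -0.384, 0.005]
ft_force: [0.2, 0.3, -0.2]
width: 0.039
grasp_force: 0.0
```

Call:
drive_tool:
  targets:
    - [[0.15,0,0,0],[0.15,0,0,0],[0.15,0,0,0],[0.15,0,0,0]]
  fingers: 0
  grip_force: 30

```text
t: 8.82
ee_pos: [0.5637, -0.2949, 0.0616]
eef_rot: [3.116, -0.384, 0.005]
ft_force: [0.3, 0.1, 6.5]
width: 0.0158
grasp_force: 32.5
```

```bash
python3 - <<'E'
from h import *
delta(.5607,-.2937,.12,-.24)
E
```

```text
t 8.825 pos [ 0.5637 -0.2949  0.0616] yaw -0.245 q6 1.16 F [0.3 0.1 6.5] w 0.0158 | row [-0.3  -0.04 -5.85] -0.005
```

Call:
drive_tool:
  targets:
    - [[0,0,-3,0],[0,0,-5.8,0],[0,0,-5.8,0]]

```text
t: 9.2
ee_pos: [0.5638, -0.2952, 0.1201]
eef_rot: [3.115, -0.384, 0.007]
ft_force: [0.6, -0.3, -2.2]
width: 0.0157
grasp_force: 31.7
```

```bash
python3 - <<'E'
from h import *
delta(.647,-.302,.0506,-.084)
E
```

```text
t 9.2 pos [ 0.5638 -0.2952  0.1201] yaw -0.245 q6 1.16 F [ 0.6 -0.3 -2.2] w 0.0157 | row [ 8.2  -1.37  6.99] -0.161
```

Call:
drive_tool:
  targets:
    - [[5,-0.8,0,-0.16],[8.2,-1.4,0,-0.16],[8.2,-1.4,0,-0.16],[8.2,-1.4,4,-0.16],[8.2,-1.4,6.7,-0.16],[8.2,-1.4,6.9,-0.16],[8.2,-1.4,6.9,-0.16]]

```text
t: 10.07
ee_pos: [0.6443, -0.3002, 0.0479]
eef_rot: [-3.138, 0.134, 0.003]
ft_force: [-0.1, -0.8, -1.3]
width: 0.0156
grasp_force: 31.6
```

```bash
python3 - <<'E'
from h import *
from station import vision
delta(.647,-.302,.0506,-.084)
c=vision.camera("side"); cv2.imwrite("pics/s2.png",cv2.resize(c["frame"][190:340,200:400,::-1],None,fx=4,fy=4,interpolation=cv2.INTER_CUBIC))
E
```

```text
t 10.075 pos [ 0.6443 -0.3002  0.0479] yaw -0.085 q6 1.06 F [-0.1 -0.8 -1.3] w 0.0156 | row [ 0.28  0.16 -0.27] -0.001
```

View pics/s2.png

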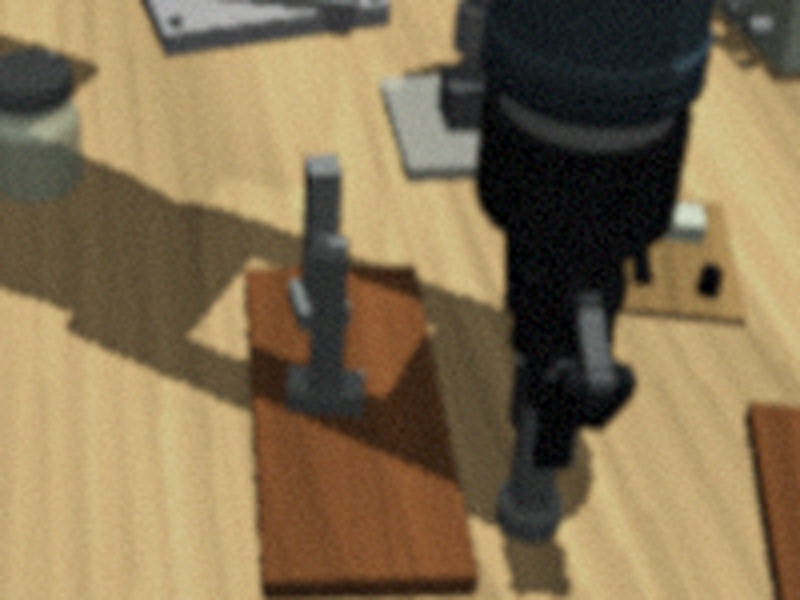

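Call:
drive_tool:
  targets:
    - [[0,0,-0.3,0],[-0.6,0,-0.3,0],[-1.2,0,-0.3,0],[-1.6,0,-0.3,0],[-2.0,0,-0.3,0],[-2.4,0,-0.3,0],[-2.8,0,-0.3,0],[-3.2,0,-0.3,0]]
  grip_force: 20

```text
t: 11.12
ee_pos: [0.616, -0.2982, 0.0534]
eef_rot: [3.137, -0.134, 0.009]
ft_force: [6.0, 0.9, 0.3]
width: 0.0157
grasp_force: 32.2
```

```bash
cat >> h.py <<'E'
def look(name,box,k):
    from station import vision
    x0,x1,y0,y1=box; c=vision.camera("side"); np.savez(name+".npz",**c)
    cv2.imwrite(f"pics/{name}.png",cv2.resize(c["frame"][y0:y1,x0:x1,::-1],None,fx=k,fy=k,interpolation=cv2.INTER_CUBIC)); return c
E
python3 - <<'E'
from h import *
delta(.647,-.302,.0506,-.084)
look("s3",(230,380,190,340),4)
E
```

```text
t 11.125 pos [ 0.616  -0.2982  0.0534] yaw -0.085 q6 1.04 F [6.  0.9 0.3] w 0.0157 | row [3.12 0.11 0.3 ] -0.001
```

View pics/s3.png

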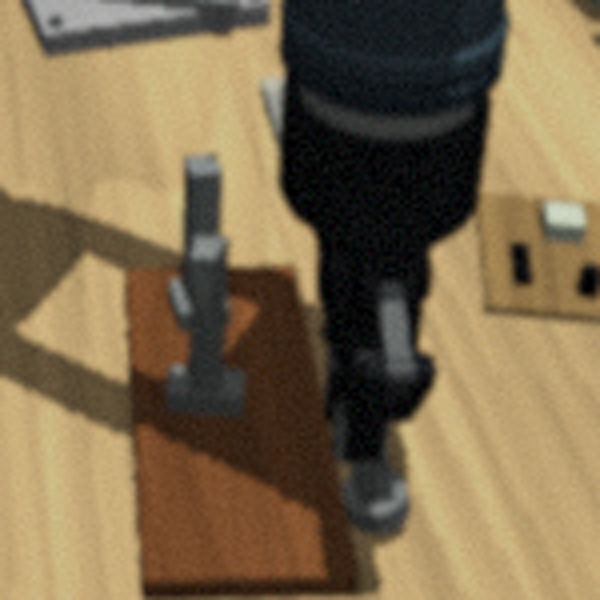

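Call:
drive_tool:
  targets:
    - [[-0.4,0,0,0],[-0.8,0,0,0],[-1.2,0,0,0],[-1.6,0,0,0],[-1.9,0,0,0],[-1.9,0,0,0]]

```text
t: 11.92
ee_pos: [0.5962, -0.2968, 0.0529]
eef_rot: [3.137, -0.134, 0.006]
ft_force: [4.7, -0.4, 0.2]
width: 0.0157
grasp_force: 32.3
```

Call:
drive_tool:
  targets:
    - [[1.5,0,-3,0],[2,0,-8,0],[2,0,-12,0],[2,0,-12,0],[2,0,-12,0]]
  grip_force: 60

```text
t: 12.55
ee_pos: [0.6135, -0.2974, 0.1706]
eef_rot: [-3.138, 0.134, 0.004]
ft_force: [0.5, -0.4, -2.2]
width: 0.0153
grasp_force: 61.4
```

```bash

python3 - <<'E'
from h import *
delta(.647,-.302,.0506,-.084)
look("s4",(230,380,170,320),4)
E
```

```text
t 12.55 pos [ 0.6135 -0.2974  0.1706] yaw -0.085 q6 1.04 F [ 0.5 -0.4 -2.2] w 0.0153 | row [ 3.41  0.18 11.99] -0.001
```

View pics/s4.png

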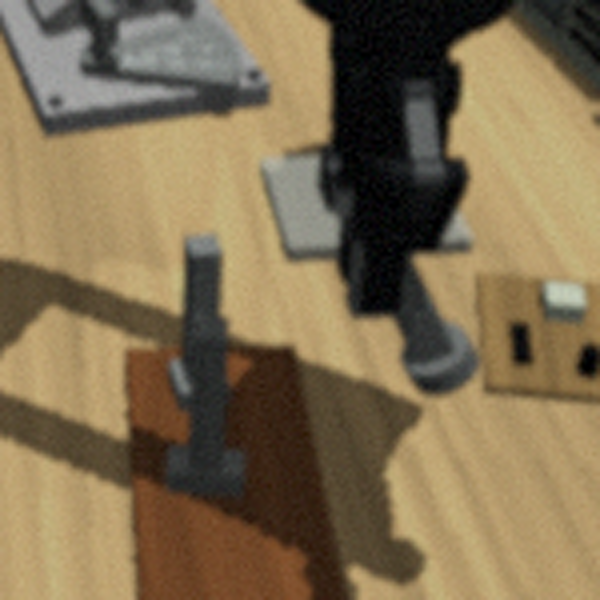

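The die now leans about 35° with its top towards -x. The foot is at about (440,358) in this crop. I'll work out the tilt from this against the upright picture, where the foot was at (530,510).

```bash

python3 - <<'E'
from h import *
from station import vision
c=load("s4")
def on_y(uv,y):
    W=c["world_to_cam"];R,t=W[:3,:3],W[:3,3];o=-R.T@t
    d=R.T@np.linalg.inv(c["K"])@[*uv,1]; return o+d*(y-o[1])/d[1]
a=on_y((200+530/4-.4,190+510/4-.4),-.3002); b=on_y((230+440/4-.4,170+358/4-.4),-.299)
ga=np.array([.6443,-.3002,.0669]); gb=np.array([.6135,-.2974,.1896])
print("upright foot-grip",(a-ga).round(4),"tilted",(b-gb).round(4))
da,db=a-ga,b-gb
print(np.degrees(np.arctan2(da[0],-da[2])),np.degrees(np.arctan2(db[0],-db[2])),np.hypot(da[0],da[2]),np.hypot(db[0],db[2]))
# depth: foot rim points
P=cloud(c); m=(abs(P[...,1]+.30)<.03)&(P[...,2]<.17)&(P[...,2]>.1)&(P[...,0]>.6)&(P[...,0]<.7)
Q=P[m]; print(len(Q),Q.min(0).round(3),Q.max(0).round(3))
# shank edges: per-row extents of low-saturation die between fingers and foot
for n in range(0,1):
  for v in range(234,268,3):
    r=np.where(m[v])[0]; print(v,(r.min(),r.max(),P[v,r,0].min().round(4),P[v,r,0].max().round(4),np.median(P[v,r,2]).round(4)) if len(r) else None)
t=vision.camera("top"); np.savez("t4.npz",**t)
P=cloud(t); m=(abs(P[...,1]+.30)<.03)&(P[...,2]<.18)&(P[...,2]>.1)&(P[...,0]>.63)&(P[...,0]<.7); Q=P[m]
print("top",len(Q),Q.min(0).round(4) if len(Q) else 0,Q.max(0).round(4) if len(Q) else 0)
E
```

```text
upright foot-grip [-0.0005  0.     -0.058 ] tilted [ 0.0304 -0.0016 -0.0512]
-0.520480316573501 30.709780420986327 0.05796191957782635 0.05953252245485052
341 [ 0.619 -0.315  0.128] [ 0.657 -0.29   0.17 ]
234 None
237 None
240 None
243 (np.int64(337), np.int64(337), np.float64(0.6381), np.float64(0.6381), np.float64(0.1672))
246 (np.int64(338), np.int64(338), np.float64(0.638), np.float64(0.638), np.float64(0.1661))
249 (np.int64(328), np.int64(340), np.float64(0.6193), np.float64(0.6439), np.float64(0.1661))
252 (np.int64(329), np.int64(345), np.float64(0.6233), np.float64(0.652), np.float64(0.16))
255 (np.int64(331), np.int64(347), np.float64(0.6263), np.float64(0.6536), np.float64(0.1535))
258 (np.int64(330), np.int64(348), np.float64(0.6299), np.float64(0.6549), np.float64(0.1473))
261 (np.int64(331), np.int64(349), np.float64(0.6292), np.float64(0.656), np.float64(0.1422))
264 (np.int64(332), np.int64(348), np.float64(0.6305), np.float64(0.6532), np.float64(0.1398))
267 (np.int64(334), np.int64(345), np.float64(0.6337), np.float64(0.6484), np.float64(0.1344))
top 11 [ 0.6484 -0.2999  0.1393] [ 0.6554 -0.2901  0.1495]
```

```bash

python3 - <<'E'
from h import *
c=load("s4"); k=6
f=cv2.resize(c["frame"][230:275,320:360],None,fx=k,fy=k,interpolation=cv2.INTER_CUBIC).astype(int)
d=f[...,0]-f[...,2]   # wood is reddish, steel neutral
pts=[]
for v in range(235,251):
    r=d[int((v-230+.5)*k)]; i=np.where(r<25)[0]; 
    i=i[i<200]
    print(v,(320+(i.min()+.5)/k-.5).round(1),(320+(i.max()+.5)/k-.5).round(1)) if len(i) else print(v)
for th in (28,31,34,37,40):
    a=np.radians(th); g=np.array([.6135,-.2974,.1896]); x=np.array([.996,-.085,0])
    ax=np.sin(a)*x-np.cos(a)*np.array([0,0,1]); n=np.cos(a)*x+np.sin(a)*np.array([0,0,1])
    y=np.array([-.085,-.996,0])
    q=[proj(c,g+s*ax+.008*n+.008*y*sg)[0] for sg in(1,-1) for s in(.025,.053)]
    print(th,[((q[i+1]-q[i])[0]/(q[i+1]-q[i])[1]).round(3) for i in(0,2)],np.round(q,1).tolist())
E
```

```text
235 319.6 332.2
236 319.6 332.6
237 319.6 333.1
238 319.6 333.8
239 319.6 334.1
240 319.6 334.8
241 319.6 335.2
242 319.6 335.8
243 319.6 336.2
244 319.6 336.9
245 319.6 337.2
246 319.6 337.9
247 319.6 338.2
248 319.6 338.9
249 328.2 339.6
250 329.2 340.9
28 [np.float64(0.553), np.float64(0.55)] [[335.4, 246.2], [342.4, 258.8], [333.3, 239.8], [340.1, 252.2]]
31 [np.float64(0.64), np.float64(0.637)] [[336.1, 245.7], [343.9, 257.9], [334.0, 239.3], [341.6, 251.3]]
34 [np.float64(0.733), np.float64(0.729)] [[336.8, 245.1], [345.4, 256.9], [334.6, 238.7], [343.1, 250.3]]
37 [np.float64(0.834), np.float64(0.829)] [[337.4, 244.5], [346.9, 255.9], [335.2, 238.1], [344.5, 249.3]]
40 [np.float64(0.944), np.float64(0.937)] [[338.0, 243.9], [348.3, 254.8], [335.8, 237.5], [345.9, 248.3]]
```

Call:
drive_tool:
  targets:
    - [[0,0,5,0],[0,0,10,0],[0,0,11.8,0],[-0.6,0,11.8,0],[-1.2,0,11.8,0],[-1.6,0,11.8,0],[-2.0,0,11.8,0],[-2.4,0,11.8,0],[-2.5,0,11.8,0],[-2.5,0,11.8,0]]
  grip_force: 20

```text
t: 13.9
ee_pos: [0.5936, -0.297, 0.0562]
eef_rot: [3.135, -0.134, 0.015]
ft_force: [8.2, 0.2, -0.0]
width: 0.015
grasp_force: 61.5
```

Call:
drive_tool:
  targets:
    - [[1.5,0,-3,0],[2.5,0,-8,0],[2.5,0,-11.8,0],[2.5,0,-11.8,0],[2.5,0,-11.8,0]]
  grip_force: 60

```text
t: 14.52
ee_pos: [0.6138, -0.2975, 0.1709]
eef_rot: [-3.138, 0.134, 0.002]
ft_force: [0.3, 0.2, -1.7]
width: 0.0154
grasp_force: 61.4
```

```bash

cat >> h.py <<'E'
def tilt(name):
    from station import vision,telemetry
    s=telemetry.get_state(); p=s["ee_pos"]; c=vision.camera("side"); np.savez(name+".npz",**c)
    g=p+[0,0,.019]; u0,v0=proj(c,g+[.02,0,-.035])[0]; k=6; x0,y0=int(u0)-22,int(v0)-20
    f=cv2.resize(c["frame"][y0:y0+50,x0:x0+50],None,fx=k,fy=k,interpolation=cv2.INTER_CUBIC).astype(int)
    d=(f[...,0]-f[...,2]<25).astype(np.uint8)
    L=cv2.connectedComponents(d)[1]; d=L==L[int((v0-y0)*k),int((u0-x0)*k)]
    for v in range(y0,y0+50):
        i=np.where(d[int((v-y0+.5)*k)])[0]
        if len(i): print(v,*(x0+(np.array([i.min(),i.max()])+.5)/k-.5).round(1),end=" | ")
    print()
    from scipy.spatial.transform import Rotation as Ro
    R=Ro.from_rotvec(s["eef_rot"]).as_matrix(); x,y=R[:,0],R[:,1]
    for th in (25,28,31,34,37,40):
        a=np.radians(th); z=np.array([0,0,1]); ax=np.sin(a)*x-np.cos(a)*z; n=np.cos(a)*x+np.sin(a)*z
        q=[proj(c,g+t*ax+.008*n-.008*y)[0] for t in(.025,.053)]; fc=proj(c,g+.0596*ax)[0]
        print(th,((q[1]-q[0])[0]/(q[1]-q[0])[1]).round(3),np.round(q,1).tolist(),"foot mid",fc.round(1))
E
python3 - <<'E'
from h import *
delta(.6135,-.2974,.1706,-.084)
tilt("s5")
E
```

```text
t 14.525 pos [ 0.6138 -0.2975  0.1709] yaw -0.085 q6 1.04 F [ 0.3  0.2 -1.7] w 0.0154 | row [-0.03 -0.    0.03] -0.001
230 311.6 346.8 | 231 311.6 346.6 | 232 311.6 342.6 | 233 311.6 333.1 | 234 313.2 332.6 | 235 314.6 332.6 | 236 314.9 332.9 | 237 315.1 333.8 | 238 315.4 334.2 | 239 316.4 334.8 | 240 317.1 335.1 | 241 317.2 335.8 | 242 317.1 336.4 | 243 316.9 336.8 | 244 316.9 337.4 | 245 317.1 337.9 | 246 317.4 338.4 | 247 317.8 338.9 | 248 319.9 339.4 | 249 328.9 340.1 | 250 329.6 340.9 | 251 330.2 344.4 | 252 330.6 345.6 | 253 331.1 346.2 | 254 331.4 346.9 | 255 331.6 347.2 | 256 331.4 347.9 | 257 331.1 348.8 | 258 330.9 348.9 | 259 330.9 349.1 | 260 331.1 349.2 | 261 331.6 348.9 | 262 332.2 348.6 | 263 332.8 347.8 | 264 333.6 346.9 | 265 334.1 345.6 | 266 335.1 344.1 | 267 336.4 341.4 | 
25 0.468 [[332.9, 240.1], [338.8, 252.9]] foot mid [336.5 260.8]
28 0.549 [[333.6, 239.6], [340.4, 252.0]] foot mid [338.3 260.1]
31 0.636 [[334.2, 239.1], [341.9, 251.1]] foot mid [340.2 259.3]
34 0.728 [[334.9, 238.5], [343.3, 250.2]] foot mid [341.9 258.5]
37 0.827 [[335.5, 238.0], [344.8, 249.2]] foot mid [343.7 257.5]
40 0.935 [[336.0, 237.3], [346.1, 248.1]] foot mid [345.4 256.5]
```

Call:
drive_tool:
  targets:
    - [[0,0,5,0],[0,0,10,0],[0,0,11.8,0],[-0.8,0,11.8,0],[-1.6,0,11.8,0],[-2.2,0,11.8,0],[-2.6,0,11.8,0],[-3.0,0,11.8,0],[-3.3,0,11.8,0],[-3.3,0,11.8,0],[-3.3,0,11.8,0]]
  grip_force: 30

```text
t: 15.95
ee_pos: [0.5839, -0.2967, 0.0575]
eef_rot: [3.135, -0.134, 0.01]
ft_force: [2.0, 0.7, 9.1]
width: 0.0154
grasp_force: 62.6
```

Call:
drive_tool:
  targets:
    - [[1.5,0,-3,0],[3.3,0,-8,0],[3.3,0,-11.8,0],[3.3,0,-11.8,0],[3.3,0,-11.8,0]]
  grip_force: 60

```text
t: 16.58
ee_pos: [0.6135, -0.2974, 0.1709]
eef_rot: [-3.138, 0.134, 0.003]
ft_force: [0.7, 0.1, -1.7]
width: 0.0154
grasp_force: 61.5
```

```bash

python3 - <<'E'
from h import *
delta(.6135,-.2974,.1706,-.084)
tilt("s6")
E
```

```text
t 16.575 pos [ 0.6135 -0.2974  0.1709] yaw -0.085 q6 1.04 F [ 0.7  0.1 -1.7] w 0.0154 | row [-0.   -0.    0.03] -0.001
230 310.6 346.8 | 231 310.6 346.6 | 232 310.6 343.2 | 233 310.6 332.8 | 234 313.2 332.4 | 235 314.2 332.8 | 236 314.8 332.9 | 237 315.1 333.8 | 238 315.2 334.1 | 239 316.1 334.6 | 240 316.8 335.1 | 241 316.8 335.8 | 242 316.8 336.1 | 243 316.8 336.8 | 244 316.6 337.6 | 245 316.9 338.1 | 246 317.2 338.6 | 247 317.6 339.2 | 248 318.4 339.9 | 249 329.1 340.6 | 250 329.6 342.6 | 251 330.1 344.8 | 252 330.8 345.9 | 253 331.1 346.6 | 254 331.2 347.1 | 255 331.6 347.6 | 256 331.4 348.1 | 257 331.1 348.9 | 258 331.1 349.2 | 259 331.1 349.6 | 260 331.6 349.6 | 261 331.9 349.1 | 262 332.6 348.8 | 263 333.1 348.1 | 264 333.6 346.9 | 265 334.6 345.8 | 266 335.2 343.9 | 267 338.1 340.4 | 
25 0.468 [[332.7, 240.2], [338.6, 252.9]] foot mid [336.3 260.8]
28 0.549 [[333.4, 239.6], [340.2, 252.1]] foot mid [338.1 260.1]
31 0.636 [[334.0, 239.1], [341.7, 251.2]] foot mid [340.  259.3]
34 0.728 [[334.7, 238.5], [343.2, 250.2]] foot mid [341.7 258.5]
37 0.827 [[335.3, 238.0], [344.6, 249.2]] foot mid [343.5 257.5]
40 0.935 [[335.8, 237.4], [345.9, 248.1]] foot mid [345.2 256.5]
```

Call:
drive_tool:
  targets:
    - [[0,0,5,0],[0,0,10,0],[0,0,12.4,0],[-0.8,0,12.4,0],[-1.4,0,12.4,0],[-1.8,0,12.4,0],[-2.2,0,12.4,0],[-2.6,0,12.4,0],[-2.9,0,12.4,0],[-2.9,0,12.4,0]]

```text
t: 17.88
ee_pos: [0.5898, -0.2973, 0.0509]
eef_rot: [3.134, -0.134, 0.016]
ft_force: [6.8, -1.0, 3.1]
width: 0.0151
grasp_force: 62.2
```

Call:
drive_tool:
  targets:
    - [[1.5,0,-3,0],[2.9,0,-8,0],[2.9,0,-12.4,0],[2.9,0,-12.4,0],[2.9,0,-12.4,0]]

```text
t: 18.5
ee_pos: [0.6138, -0.2975, 0.1712]
eef_rot: [-3.138, 0.134, 0.002]
ft_force: [0.0, -0.5, -1.8]
width: 0.0152
grasp_force: 61.6
```

```bash

python3 - <<'E'
from h import *
delta(.6135,-.2974,.1706,-.084)
tilt("s7")
E
```

```text
t 18.5 pos [ 0.6138 -0.2975  0.1712] yaw -0.085 q6 1.04 F [ 0.  -0.5 -1.8] w 0.0152 | row [-0.03 -0.01  0.06] -0.001
230 311.6 346.8 | 231 311.6 346.6 | 232 311.6 344.6 | 233 311.6 334.2 | 234 313.2 333.9 | 235 314.2 334.2 | 236 315.1 334.9 | 237 315.2 335.2 | 238 315.8 336.1 | 239 316.4 336.6 | 240 317.1 337.6 | 241 317.2 338.1 | 242 317.2 338.8 | 243 316.9 339.6 | 244 317.1 340.2 | 245 317.1 340.9 | 246 317.2 341.6 | 247 317.8 342.2 | 248 319.2 343.1 | 249 331.6 347.6 | 250 332.1 348.8 | 251 332.8 349.4 | 252 333.4 349.9 | 253 334.1 350.4 | 254 334.2 350.9 | 255 334.2 351.6 | 256 334.2 351.9 | 257 333.9 352.2 | 258 334.1 352.1 | 259 334.4 352.1 | 260 334.9 351.8 | 261 335.4 351.2 | 262 336.2 350.8 | 263 337.1 349.8 | 264 337.9 347.9 | 265 339.4 345.2 | 
25 0.468 [[332.9, 240.0], [338.8, 252.8]] foot mid [336.5 260.7]
28 0.549 [[333.6, 239.5], [340.4, 251.9]] foot mid [338.3 260. ]
31 0.636 [[334.2, 239.0], [341.9, 251.1]] foot mid [340.2 259.2]
34 0.728 [[334.9, 238.4], [343.3, 250.1]] foot mid [341.9 258.4]
37 0.827 [[335.5, 237.8], [344.8, 249.1]] foot mid [343.7 257.4]
40 0.935 [[336.0, 237.2], [346.1, 248.0]] foot mid [345.4 256.4]
```

Call:
drive_tool:
  targets:
    - [[-5,-4,-2,0],[-10,-8,-2,0],[-13.6,-13.6,-2,-0.05],[-15,-19,-2,-0.1],[-16,-25,-2,-0.15],[-17,-31,-2,-0.2],[-17.6,-37,-2,-0.23],[-18,-43,-2,-0.23],[-17.6,-49,-2,-0.23],[-17.2,-54,-2,-0.23],[-17.2,-55.7,-2,-0.23],[-17.2,-55.7,-2,-0.23]]

```text
t: 20.05
ee_pos: [0.4895, 0.272, 0.1902]
eef_rot: [3.132, 0.23, -0.005]
ft_force: [-0.0, -0.6, -0.5]
width: 0.0153
grasp_force: 61.5
```

```bash

python3 - <<'E'
from h import *
delta(.5073,.2731,.1419,.147)
E
```

```text
t 20.05 pos [0.4895 0.272  0.1902] yaw 0.147 q6 1.73 F [-0.  -0.6 -0.5] w 0.0153 | row [1.79 0.14 4.82] -0.0
```

Call:
drive_tool:
  targets:
    - [[1.8,0.15,2.5,0],[1.8,0.15,4.8,0],[1.8,0.15,4.8,0],[1.8,0.15,4.8,0],[1.8,0.15,4.8,0]]

```text
t: 20.68
ee_pos: [0.5093, 0.2725, 0.1451]
eef_rot: [-3.133, -0.226, -0.003]
ft_force: [-0.3, 0.4, -1.0]
width: 0.0152
grasp_force: 61.5
```

```bash

python3 - <<'E'
from h import *
from station import vision
delta(.5073,.2731,.1419,.147)
s=vision.camera("side"); t=vision.camera("top"); np.savez("s8.npz",**s); np.savez("t8.npz",**t)
T=np.array([.5608,.2810,.0832]); n=np.array([-.5674,-.0838,.8192])
F=T+.03*n
out=[]
for c in(s,t):
    u,v=proj(c,F)[0].astype(int); x0,y0=u-33,v-33
    im=cv2.resize(c["frame"][y0:y0+66,x0:x0+66,::-1],None,fx=6,fy=6,interpolation=cv2.INTER_CUBIC)
    print("crop origin",x0,y0)
    for p,col in((T,(0,0,255)),(F,(0,255,0)),(F+.012*n,(255,0,0))):
        q=((proj(c,p)[0]-[x0,y0]+.5)*6).astype(int); cv2.drawMarker(im,tuple(map(int,q)),col,0,10,1)
    out.append(im)
cv2.imwrite("pics/p8.png",np.hstack(out))
E
```

```text
t 20.675 pos [0.5093 0.2725 0.1451] yaw 0.144 q6 1.73 F [-0.3  0.4 -1. ] w 0.0152 | row [-0.19 -0.08  0.32] -0.003
crop origin 212 109
crop origin 100 144
```

View pics/p8.png

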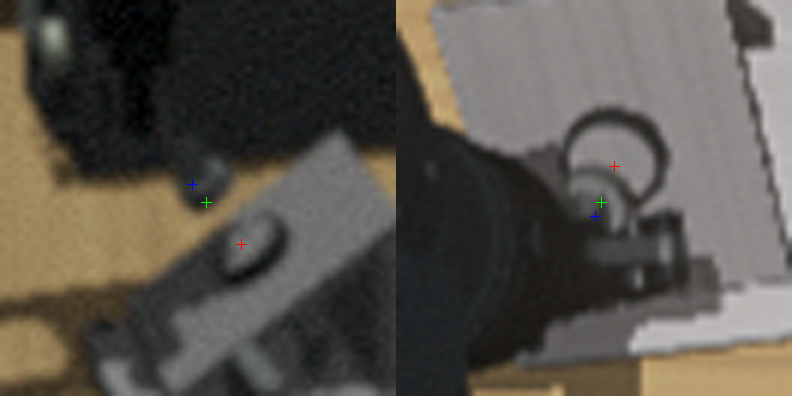

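Side crop (left): the foot disc is at about (205,183) and the tag at (248,240). Top crop (right): the foot is at about (600,200) and the tag ring at (614,158). The foot sits off the tag along the normal, as planned. I'll check it in the depth data, in the tag's frame.

```bash

python3 - <<'E'
from h import *
a=.1466; cx=np.array([np.cos(a),np.sin(a),0]); n=-np.sin(np.radians(35))*cx+np.cos(np.radians(35))*np.array([0,0,1])
ty=np.array([-np.sin(a),np.cos(a),0]); tx=np.cross(ty,n); T=np.array([.5608,.2810,.0832])
for nm in("top0","t8","side0","s8"):
    c=load(nm); P=cloud(c); Q=(P-T)@np.stack([tx,ty,n]).T*1000
    d=np.hypot(Q[...,0],Q[...,1])
    m=(d<30)&(abs(Q[...,2])<3); k=Q[m]
    print(nm,"tag level n=%d"%m.sum(),"x",k[:,0].min().round(1),k[:,0].max().round(1),"y",k[:,1].min().round(1),k[:,1].max().round(1),"n med",np.median(k[:,2]).round(2))
    bed=(d>26)&(d<45)&(abs(Q[...,2]+10)<5); b=Q[bed]; 
    if nm=="top0": A=np.c_[b[:,:2],np.ones(len(b))]; print("bed plane",np.linalg.lstsq(A,b[:,2],rcond=None)[0])
    if nm in("t8","s8"):
        for lo in range(20,56,4):
            m=(d<24)&(Q[...,2]>=lo)&(Q[...,2]<lo+4); k=Q[m]
            if len(k)>3: print("  n",lo,len(k),"x",k[:,0].min().round(1),k[:,0].max().round(1),"y",k[:,1].min().round(1),k[:,1].max().round(1))
        if nm=="t8":
            u,v=proj(c,T+.042*n)[0].astype(int)
            for r in range(v-8,v+5): print(r,[tuple(Q[r,q].round(0).astype(int)) for q in range(u-7,u+9,2)])
E
```

```text
top0 tag level n=192 x -19.6 21.7 y -20.5 19.9 n med 0.31
bed plane [ 3.56570481e-04  5.05998165e-03 -9.60448716e+00]
t8 tag level n=151 x -19.4 21.4 y -20.6 20.1 n med 0.39
  n 32 8 x 6.0 16.7 y -12.2 9.1
  n 36 9 x -4.8 17.6 y -13.3 5.2
  n 40 19 x 1.5 17.5 y -13.3 10.8
  n 44 33 x -5.6 17.2 y -13.1 9.7
  n 48 4 x 3.2 11.2 y -7.7 0.1
  n 52 8 x -2.0 13.7 y -7.6 3.7
171 [(np.int64(-1), np.int64(29), np.int64(-10)), (np.int64(-1), np.int64(24), np.int64(-9)), (np.int64(4), np.int64(16), np.int64(2)), (np.int64(2), np.int64(12), np.int64(0)), (np.int64(2), np.int64(6), np.int64(1)), (np.int64(1), np.int64(2), np.int64(1)), (np.int64(0), np.int64(-3), np.int64(0)), (np.int64(0), np.int64(-8), np.int64(1))]
172 [(np.int64(-3), np.int64(29), np.int64(-8)), (np.int64(-5), np.int64(25), np.int64(-12)), (np.int64(-1), np.int64(17), np.int64(-1)), (np.int64(16), np.int64(2), np.int64(34)), (np.int64(17), np.int64(-4), np.int64(36)), (np.int64(14), np.int64(-7), np.int64(32)), (np.int64(-3), np.int64(-1), np.int64(-2)), (np.int64(-3), np.int64(-7), np.int64(0))]
173 [(np.int64(-6), np.int64(3
[... 3595 characters left out ...]
64(-37), np.int64(210)), (np.int64(76), np.int64(-36), np.int64(197)), (np.int64(70), np.int64(-37), np.int64(187)), (np.int64(63), np.int64(-37), np.int64(176)), (np.int64(62), np.int64(-40), np.int64(174)), (np.int64(-2), np.int64(-7), np.int64(56)), (np.int64(38), np.int64(-35), np.int64(132)), (np.int64(47), np.int64(-45), np.int64(150))]
side0 tag level n=68 x -18.1 20.7 y -22.9 17.1 n med -1.29
s8 tag level n=68 x -18.2 20.7 y -24.8 17.3 n med -1.46
  n 28 5 x -7.4 17.5 y -16.3 -4.3
  n 32 12 x -9.7 17.1 y -17.4 -5.6
  n 36 12 x -7.5 16.7 y -17.3 -5.8
  n 40 21 x -9.0 16.0 y -16.6 3.3
  n 44 10 x -2.1 12.3 y -19.8 -4.5
  n 48 7 x -2.6 11.9 y -10.4 -6.0
  n 52 8 x -3.0 12.9 y -10.6 -0.2
```

Call:
drive_tool:
  targets:
    - [[0.3,-0.1,0.8,0],[0.8,-0.1,1.6,0],[1.2,-0.1,2.1,0],[1.2,-0.1,2.1,0],[1.2,-0.1,2.1,0],[1.2,-0.1,2.1,0]]

```text
t: 21.52
ee_pos: [0.5204, 0.2756, 0.123]
eef_rot: [-3.133, -0.227, -0.0]
ft_force: [0.0, -0.4, -1.5]
width: 0.015
grasp_force: 61.5
```

```bash

cat >> h.py <<'E'
def tagframe():
    from station import vision
    delta(.5073,.2731,.1419,.147)
    a=.1466; cx=np.array([np.cos(a),np.sin(a),0]); n=-np.sin(np.radians(35))*cx+np.cos(np.radians(35))*np.array([0,0,1])
    ty=np.array([-np.sin(a),np.cos(a),0]); tx=np.cross(ty,n); T=np.array([.5608,.2810,.0832])
    for nm in("top","side"):
        c=vision.camera(nm); Q=(cloud(c)-T)@np.stack([tx,ty,n]).T*1000; d=np.hypot(Q[...,0],Q[...,1])
        for lo in range(4,44,4):
            k=Q[(d<24)&(Q[...,2]>=lo)&(Q[...,2]<lo+4)]
            if len(k)>3: print(nm,lo,len(k),"x",k[:,0].min().round(1),k[:,0].max().round(1),"y",k[:,1].min().round(1),k[:,1].max().round(1),"n",np.median(k[:,2]).round(1))
E
python3 -c "
from h import *
tagframe()"
```

```text
t 21.525 pos [0.5204 0.2756 0.123 ] yaw 0.145 q6 1.72 F [ 0.  -0.4 -1.5] w 0.015 | row [-1.33  0.06 -1.89] -0.002
top 8 8 x -2.8 14.2 y -12.0 -0.6 n 10.6
top 12 11 x -4.3 14.1 y -11.3 12.3 n 14.1
top 16 22 x -4.0 15.7 y -11.9 11.0 n 19.0
top 20 24 x -8.5 14.7 y -11.4 11.0 n 21.2
top 24 5 x -4.4 10.1 y -6.4 2.0 n 27.2
top 28 7 x -0.1 9.3 y -6.5 6.4 n 29.7
top 32 5 x 7.8 9.9 y -5.9 3.6 n 33.6
side 4 6 x -11.4 9.8 y -13.7 -7.0 n 6.3
side 8 9 x -11.9 13.4 y -17.2 -4.4 n 10.0
side 12 15 x -12.2 14.7 y -15.4 -3.8 n 14.0
side 16 22 x -11.5 14.0 y -15.3 13.1 n 17.5
side 20 7 x -4.3 8.0 y -9.3 -6.1 n 21.5
side 24 5 x -6.5 3.5 y -8.8 -6.9 n 25.5
side 28 8 x -2.9 9.3 y -9.8 -2.8 n 29.1
side 32 9 x -5.4 9.0 y -10.5 -6.3 n 34.5
side 36 6 x -3.5 10.2 y -10.4 -1.7 n 38.4
side 40 4 x -4.0 6.5 y -9.9 -7.7 n 41.9
```

Call:
drive_tool:
  targets:
    - [[0.17,0,0.25,0],[0.34,0,0.49,0],[0.46,0,0.66,0],[0.57,0,0.82,0],[0.63,0,0.9,0],[0.63,0,0.9,0]]

```text
t: 22.38
ee_pos: [0.5263, 0.2765, 0.1141]
eef_rot: [3.133, 0.227, -0.001]
ft_force: [-4.5, -1.9, 4.8]
width: 0.0155
grasp_force: 62.1
```

```bash

python3 -c "
from h import *
tagframe()"
```

```text
t 22.375 pos [0.5263 0.2765 0.1141] yaw 0.145 q6 1.72 F [-4.5 -1.9  4.8] w 0.0155 | row [-1.93  0.06 -2.78] -0.002
top 4 17 x -4.7 14.4 y -11.7 10.7 n 6.8
top 8 26 x -6.9 14.1 y -12.0 10.4 n 9.4
top 12 10 x -6.8 8.6 y -6.3 7.5 n 13.8
top 20 6 x 7.1 9.9 y -6.1 5.6 n 21.3
top 24 4 x 5.5 9.4 y -6.1 2.4 n 25.8
side 4 23 x -11.5 13.2 y -17.1 6.1 n 6.4
side 8 8 x -12.2 7.0 y -8.8 -0.7 n 9.8
side 12 6 x -5.7 8.8 y -9.5 -4.8 n 13.7
side 16 8 x -6.1 8.5 y -10.3 -5.6 n 17.7
side 20 7 x -4.3 9.6 y -7.9 -1.1 n 21.9
side 24 6 x -4.6 8.2 y -10.6 -6.8 n 26.4
side 28 8 x -5.0 9.5 y -8.9 -5.1 n 30.0
side 32 5 x -3.3 9.0 y -9.8 -6.1 n 34.3
side 36 6 x -5.2 8.5 y -10.9 -6.0 n 37.2
side 40 9 x -5.4 10.4 y -14.5 -6.3 n 41.9
```

Call:
drive_tool:
  targets:
    - [[0.06,0,0.08,0],[0.12,0,0.17,0],[0.12,0,0.17,0],[0.12,0,0.17,0],[0.12,0,0.17,0],[0.12,0,0.17,0],[0.12,0,0.17,0]]

```text
t: 23.35
ee_pos: [0.5274, 0.2766, 0.1125]
eef_rot: [3.133, 0.228, -0.001]
ft_force: [-6.4, -0.9, 7.0]
width: 0.015
grasp_force: 62.4
```

```bash

python3 -c "
from h import *
tagframe()"
```

```text
t 23.35 pos [0.5274 0.2766 0.1125] yaw 0.145 q6 1.72 F [-6.4 -0.9  7. ] w 0.015 | row [-2.04  0.06 -2.94] -0.002
top 4 30 x -5.7 14.4 y -10.1 10.4 n 6.1
top 8 13 x -6.7 10.7 y -12.1 8.1 n 8.8
top 12 8 x -1.8 8.8 y -6.8 7.5 n 13.7
top 16 5 x 1.2 8.7 y -6.5 3.8 n 18.1
top 20 4 x 6.5 10.0 y -5.7 3.3 n 22.7
side 4 20 x -11.4 13.7 y -14.6 9.3 n 4.8
side 8 6 x -5.3 7.0 y -10.7 -5.5 n 9.7
side 12 7 x -5.9 8.9 y -10.3 -5.0 n 13.9
side 16 7 x -6.2 8.5 y -10.5 -6.2 n 18.5
side 20 7 x -4.3 8.1 y -8.3 -6.5 n 21.4
side 24 8 x -4.7 9.8 y -10.9 -5.9 n 26.6
side 28 5 x -4.9 9.4 y -11.3 -5.5 n 30.7
side 32 8 x -5.5 9.1 y -11.0 -4.5 n 33.8
side 36 5 x -1.3 8.5 y -9.6 -3.1 n 36.8
side 40 9 x -9.5 10.3 y -16.0 -4.1 n 41.0
```

The normal force is about 10.7 N, which puts the anvil in by about 5 mm, and it has been held for over 0.5 s. Lifting straight off along the normal.

Call:
drive_tool:
  targets:
    - [[-0.17,0,-0.25,0],[-0.34,0,-0.49,0],[-0.57,0,-0.82,0],[-0.86,0,-1.23,0],[-1.15,0,-1.64,0],[-1.72,0,-2.46,0],[-2.3,0,-3.28,0],[-2.87,0,-4.1,0],[-2.87,0,-4.1,0]]

```text
t: 24.58
ee_pos: [0.4994, 0.2727, 0.1543]
eef_rot: [-3.133, -0.228, -0.003]
ft_force: [-0.0, -0.1, -1.5]
width: 0.0155
grasp_force: 61.7
```

```bash

python3 -c "
from h import *
delta(.49,.272,.19,.147)
tilt('s9')"
```

```text
t 24.575 pos [0.4994 0.2727 0.1543] yaw 0.145 q6 1.73 F [-0.  -0.1 -1.5] w 0.0155 | row [-0.94 -0.07 -3.57] -0.002
113 214.6 264.4 | 114 215.8 264.4 | 115 216.1 264.4 | 116 216.1 264.4 | 117 216.2 264.4 | 118 216.2 264.4 | 119 216.2 264.4 | 120 216.4 264.4 | 121 216.2 264.4 | 122 216.2 264.4 | 123 216.2 264.4 | 124 216.8 264.4 | 125 217.1 264.4 | 126 217.8 264.4 | 127 218.2 264.4 | 128 218.8 264.4 | 129 219.1 264.4 | 130 219.6 264.4 | 131 220.1 264.4 | 132 220.9 264.4 | 133 222.6 264.4 | 134 223.2 264.4 | 135 223.6 264.4 | 136 223.6 264.4 | 137 223.9 264.4 | 138 225.1 264.4 | 139 238.8 264.4 | 140 239.9 264.4 | 141 254.8 264.4 | 142 253.8 264.4 | 143 251.9 264.4 | 144 250.8 264.4 | 145 249.8 264.4 | 146 248.8 264.4 | 147 247.4 264.4 | 148 246.1 264.4 | 149 245.1 264.4 | 150 244.1 264.4 | 151 242.6 264.4 | 152 240.9 264.4 | 153 239.9 264.4 | 154 238.6 264.4 | 155 236.1 264.4 | 156 234.4 264.4 | 157 232.4 264.4 | 158 232.2 264.4 | 159 232.1 264.4 | 160 231.8 264.4 | 161 227.6 264.4 | 162 225.2 264.4 | 
25 0.543 [[235.7, 127.0], [240.1, 134.9]] foot mid [239.2 139.1]
28 0.617 [[236.1, 126.6], [240.8, 134.3]] foot mid [240.2 138.5]
31 0.696 [[236.4, 126.2], [241.5, 133.7]] foot mid [241.1 137.9]
34 0.781 [[236.7, 125.9], [242.2, 133.0]] foot mid [241.9 137.3]
37 0.874 [[236.9, 125.5], [242.9, 132.3]] foot mid [242.8 136.6]
40 0.977 [[237.2, 125.1], [243.5, 131.5]] foot mid [243.6 135.9]
```

Lifted clear, still held. Next is back to the block. To stand the die up again I'll set its low edge on the block and roll it upright about that edge.

Call:
drive_tool:
  targets:
    - [[-3,2,-3,0],[-5,8,-4.5,0.05],[-6.4,14,-4.5,0.1],[-8,20,-4.5,0.15],[-9.5,26,-4.5,0.2],[-10.5,32,-4.5,0.23],[-11,38,-4.5,0.23],[-11,43,-4.5,0.23],[-9.5,49,-4.5,0.23],[-7.6,54,-4.5,0.23],[-7.1,56.2,-4.5,0.23],[-7.1,56.2,-4.5,0.23]]
  fingers: 0
  grip_force: 25

```text
t: 26.12
ee_pos: [0.5103, -0.2956, 0.197]
eef_rot: [-3.138, 0.137, 0.001]
ft_force: [-0.0, 0.1, -2.4]
width: 0.0157
grasp_force: 61.5
```

Call:
drive_tool:
  targets:
    - [[0,0,2,0],[0,0,6,0],[0,0,8,0],[0,0,8,0]]

```text
t: 26.62
ee_pos: [0.5088, -0.2916, 0.1164]
eef_rot: [-3.136, 0.132, 0.006]
ft_force: [0.2, 0.2, -1.1]
width: 0.0151
grasp_force: 61.5
```

```bash

python3 -c "
from h import *
delta(.5215,-.2937,.0578,-.084)
tilt('s10')"
```

```text
t 26.625 pos [ 0.5088 -0.2916  0.1164] yaw -0.084 q6 0.94 F [ 0.2  0.2 -1.1] w 0.0151 | row [1.31 0.12 5.85] -0.0
259 244.2 285.9 | 260 244.8 285.9 | 261 244.8 285.8 | 262 244.6 285.9 | 263 244.4 285.9 | 264 245.2 286.1 | 265 245.1 286.2 | 266 245.8 286.8 | 267 246.1 286.8 | 268 246.8 286.8 | 269 247.1 286.6 | 270 247.1 286.4 | 271 246.6 285.9 | 272 246.4 285.4 | 273 246.6 285.4 | 274 246.6 285.6 | 275 246.6 285.9 | 276 246.6 285.9 | 277 246.6 285.8 | 278 246.9 285.6 | 279 247.8 285.4 | 280 251.6 284.9 | 281 261.9 285.4 | 282 263.1 287.8 | 283 263.6 290.2 | 284 264.9 290.4 | 285 265.6 290.4 | 286 265.4 290.4 | 287 266.1 290.2 | 288 265.6 290.4 | 289 265.9 290.1 | 290 266.1 289.9 | 291 267.1 289.9 | 292 267.8 289.8 | 293 269.2 289.2 | 294 270.1 277.4 | 295 271.2 274.4 | 296 272.2 272.2 | 
25 0.617 [[264.9, 270.0], [272.1, 281.6]] foot mid [269.6 289.3]
28 0.703 [[265.5, 269.5], [273.5, 280.8]] foot mid [271.3 288.7]
31 0.795 [[266.1, 269.0], [274.9, 280.0]] foot mid [273.  287.9]
34 0.893 [[266.7, 268.5], [276.2, 279.1]] foot mid [274.6 287.2]
37 0.998 [[267.2, 268.0], [277.4, 278.2]] foot mid [276.2 286.3]
40 1.113 [[267.7, 267.4], [278.6, 277.2]] foot mid [277.7 285.4]
```

Call:
drive_tool:
  targets:
    - [[1.3,0.1,3,0],[1.3,0.1,5,0],[1.3,0.1,5.7,0],[1.3,0.1,6.1,0],[1.3,0.1,6.4,0],[1.3,0.1,6.4,0]]

```text
t: 27.42
ee_pos: [0.5237, -0.2964, 0.0556]
eef_rot: [3.137, -0.134, 0.003]
ft_force: [-1.9, 1.6, 3.7]
width: 0.0152
grasp_force: 62.4
```

```bash

python3 -c "
from h import *
delta(.5215,-.2937,.0578,-.084)"
```

```text
t 27.425 pos [ 0.5237 -0.2964  0.0556] yaw -0.085 q6 0.96 F [-1.9  1.6  3.7] w 0.0152 | row [-0.24 -0.25 -0.22] -0.001
```

Call:
drive_tool:
  targets:
    - [[0.4,0,0.1,0],[0.8,0,0.1,0],[1.2,0,0,0],[1.6,0,0,0],[1.6,0,0,0]]

```text
t: 28.05
ee_pos: [0.5399, -0.2979, 0.0555]
eef_rot: [3.137, -0.134, 0.003]
ft_force: [-1.1, 0.3, 6.2]
width: 0.0153
grasp_force: 62.5
```

```bash

python3 -c "
from h import *
delta(.5215,-.2937,.0578,-.084)
tilt('s11')"
```

```text
t 28.05 pos [ 0.5399 -0.2979  0.0555] yaw -0.085 q6 0.97 F [-1.1  0.3  6.2] w 0.0153 | row [-1.87 -0.26 -0.24] -0.001
287 262.6 291.1 | 288 263.1 291.1 | 289 263.2 291.1 | 290 264.9 290.9 | 291 266.1 290.8 | 292 266.1 290.2 | 293 265.9 289.8 | 294 265.9 289.1 | 295 265.6 286.9 | 296 266.4 287.4 | 297 266.4 288.2 | 298 266.6 289.1 | 299 266.4 289.8 | 300 266.8 290.2 | 301 266.2 290.8 | 302 266.2 291.2 | 303 266.6 291.9 | 304 266.6 293.1 | 305 266.8 294.9 | 306 266.8 297.8 | 307 267.2 298.4 | 308 267.8 299.1 | 309 269.4 299.9 | 310 282.1 300.8 | 311 282.9 301.4 | 312 283.8 301.9 | 313 284.1 301.9 | 314 284.2 301.9 | 315 284.6 301.6 | 316 284.2 301.2 | 317 285.1 300.9 | 318 285.8 300.4 | 319 286.4 300.2 | 320 287.6 299.8 | 321 289.1 298.9 | 322 290.9 296.2 | 
25 0.616 [[283.7, 298.5], [290.2, 309.0]] foot mid [287.9 316.5]
28 0.708 [[284.3, 298.1], [291.5, 308.3]] foot mid [289.5 315.9]
31 0.805 [[284.9, 297.6], [292.9, 307.5]] foot mid [291.1 315.2]
34 0.909 [[285.4, 297.2], [294.1, 306.7]] foot mid [292.7 314.5]
37 1.022 [[285.9, 296.7], [295.4, 305.9]] foot mid [294.2 313.7]
40 1.144 [[286.4, 296.2], [296.5, 305.0]] foot mid [295.7 312.9]
```

Too little friction: the foot slid and the tilt stayed at about 35°. I'll see whether the grip can be eased.

Call:
drive_tool:
  targets:
    - [[0,0,-0.2,0],[0,0,-0.2,0],[0,0,-0.2,0]]
  fingers: 0.165
  grip_force: 20

```text
t: 28.48
ee_pos: [0.5392, -0.2974, 0.056]
eef_rot: [3.139, -0.134, 0.0]
ft_force: [-0.1, -0.4, -0.0]
width: 0.0153
grasp_force: 61.7
```

Call:
drive_tool:
  targets:
    - [[0,0,0,0],[0,0,0,0]]
  fingers: 0.182
  grip_force: 20

```text
t: 28.72
ee_pos: [0.5391, -0.2974, 0.056]
eef_rot: [3.139, -0.134, 0.0]
ft_force: [0.9, -0.5, -0.6]
width: 0.0159
grasp_force: 27.8
```

Grip eased to 28 N. I'll move in front of the block and use its front wall, with the tool yawed 45° so the foot's rim meets the wall below the 15 mm top.

Call:
drive_tool:
  targets:
    - [[0,0,-2,0],[0,0,-4,0],[-3,0.5,-4,-0.15],[-6.8,1.2,-4,-0.3],[-6.8,1.2,-4,-0.45],[-6.8,1.2,-4,-0.6],[-6.8,1.2,-4,-0.75],[-6.8,1.2,-4,-0.785],[-6.8,1.2,-3,-0.785],[-6.8,1.2,-3,-0.785]]

```text
t: 29.98
ee_pos: [0.4695, -0.3027, 0.0848]
eef_rot: [-2.95, -1.074, 0.002]
ft_force: [0.1, 0.0, -1.9]
width: 0.0157
grasp_force: 27.7
```

```bash

python3 -c "
from h import *
delta(.472,-.304,.0425,.70)
look('s12',(200,330,230,350),5)"
```

```text
t 29.975 pos [ 0.4695 -0.3027  0.0848] yaw 0.698 q6 0.1 F [ 0.1  0.  -1.9] w 0.0157 | row [0.11 0.27 4.23] -0.002
```

View pics/s12.png

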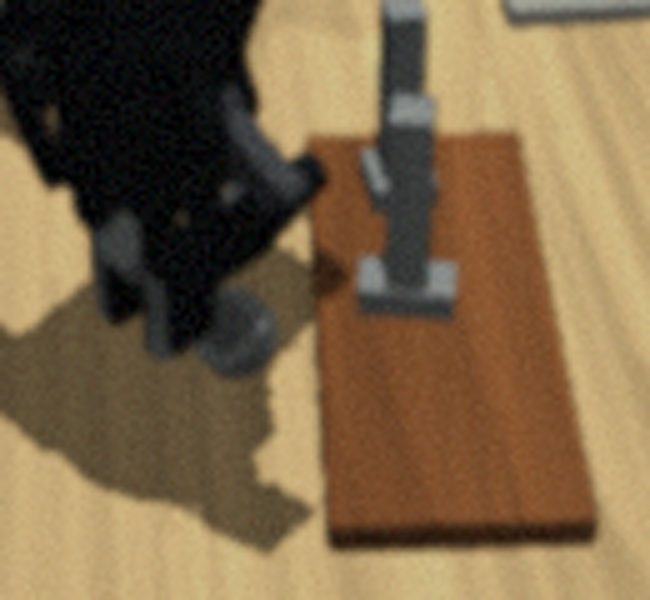

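The die at (235,335) in the crop is still tilted, about 15 mm in front of the block's front wall (x≈320). Going down and pushing.

Call:
drive_tool:
  targets:
    - [[0.1,0.2,2.5,0],[0.1,0.2,3.7,0],[0.1,0.2,4.1,0],[0.1,0.2,4.25,0],[0.1,0.2,4.25,0],[0.4,0.5,4.25,0],[0.7,0.8,4.25,0]]

```text
t: 30.9
ee_pos: [0.4813, -0.3054, 0.0441]
eef_rot: [2.95, 1.077, 0.001]
ft_force: [0.6, 0.2, -1.6]
width: 0.0153
grasp_force: 27.7
```

Call:
drive_tool:
  targets:
    - [[0.2,0.2,0,0],[0.4,0.4,-0.05,0],[0.4,0.4,-0.05,0]]

```text
t: 31.28
ee_pos: [0.4852, -0.3054, 0.0438]
eef_rot: [-2.949, -1.077, 0.004]
ft_force: [-5.8, -0.7, 1.0]
width: 0.0154
grasp_force: 28.0
```

Call:
drive_tool:
  targets:
    - [[0.2,0.2,-0.05,0],[0.4,0.4,-0.12,0],[0.6,0.6,-0.2,0],[0.8,0.8,-0.28,0],[0.8,0.8,-0.28,0]]

```text
t: 31.9
ee_pos: [0.4905, -0.3037, 0.0456]
eef_rot: [-2.939, -1.077, 0.018]
ft_force: [-21.8, 1.9, 9.2]
width: 0.0158
grasp_force: 36.1
```

```bash

cat >> h.py <<'E'
def foot():
    "foot centre offset along tool x from the die points in the side depth image"
    from station import vision,telemetry
    from scipy.spatial.transform import Rotation as Ro
    s=telemetry.get_state(); R=Ro.from_rotvec(s["eef_rot"]).as_matrix(); g=s["ee_pos"]+[0,0,.019]
    for nm in("side","top"):
        c=vision.camera(nm); Q=(cloud(c)-g)@R*1000
        m=(Q[...,0]>-30)&(Q[...,0]<70)&(abs(Q[...,1])<18)&(Q[...,2]>19)&(Q[...,2]<75); sat=c["frame"][...,0].astype(int)-c["frame"][...,2]
        m&=sat<25
        for lo in range(19,75,6):
            k=Q[m&(Q[...,2]>=lo)&(Q[...,2]<lo+6)]
            if len(k)>2: print(nm,lo,len(k),"x",k[:,0].min().round(1),k[:,0].max().round(1),"y",k[:,1].min().round(1),k[:,1].max().round(1))
E
python3 -c "
from h import *
delta(.472,-.304,.0425,.70)
foot()"
```

```text
t 31.9 pos [ 0.4905 -0.3037  0.0456] yaw 0.702 q6 0.13 F [-21.8   1.9   9.2] w 0.0158 | row [-1.43 -1.17  0.34] 0.002
side 25 6 x 23.2 26.7 y 6.5 8.5
side 31 11 x 14.7 28.7 y 6.3 8.5
side 37 44 x 15.2 39.0 y -3.3 11.9
side 43 40 x 17.6 42.0 y 1.7 13.4
side 49 41 x 15.1 61.7 y -11.2 13.7
side 55 6 x 18.9 28.3 y 1.6 12.4
side 61 4 x 23.4 57.7 y -14.8 -9.7
top 19 12 x 11.2 25.5 y -11.3 2.8
top 25 13 x 15.1 28.2 y -11.7 2.6
top 31 10 x 19.8 32.7 y -12.5 1.9
top 37 35 x 19.9 42.5 y -16.1 7.4
top 43 29 x 21.3 43.8 y -17.7 9.1
```

Call:
drive_tool:
  targets:
    - [[-1.5,-1.5,0,0],[-2.5,-2.5,-4,0],[-2.5,-2.5,-8,0.15],[-2.5,-2.5,-9,0.3],[-2.5,-2.5,-9,0.45],[-2.5,-2.5,-9,0.6],[-2.5,-2.5,-9,0.75],[-2.5,-2.5,-9,0.785],[-2.5,-2.5,-9,0.785]]

```text
t: 33.12
ee_pos: [0.4626, -0.3035, 0.1369]
eef_rot: [-3.139, 0.13, -0.0]
ft_force: [0.4, 0.9, -2.0]
width: 0.0154
grasp_force: 26.2
```

```bash

python3 -c "
from h import *
delta(.472,-.304,.0425,.70)
foot()
tilt('s13')"
```

```text
t 33.125 pos [ 0.4626 -0.3035  0.1369] yaw -0.083 q6 0.87 F [ 0.4  0.9 -2. ] w 0.0154 | row [ 0.94 -0.03  9.44] -0.783
side 19 38 x -3.0 26.6 y -3.5 12.8
side 25 48 x 9.9 29.5 y -4.4 9.0
side 31 48 x 14.2 32.5 y -6.9 8.9
side 37 95 x 17.0 43.1 y -13.0 13.5
side 43 75 x 19.7 44.7 y -4.4 15.6
side 49 41 x 16.3 43.0 y -2.9 14.6
side 55 4 x 21.1 28.9 y 7.9 12.8
top 19 13 x 14.8 25.0 y -10.0 4.6
top 25 12 x 10.2 27.6 y -10.8 4.0
top 31 15 x 19.7 39.4 y -8.7 5.8
top 37 39 x 17.5 41.9 y -15.4 7.4
top 43 20 x 17.5 42.4 y -14.9 11.8
top 49 6 x 15.5 43.0 y -14.5 2.3
257 214.6 231.1 | 258 214.6 231.4 | 259 214.6 232.1 | 260 214.6 233.1 | 261 214.6 234.1 | 262 214.6 234.6 | 263 214.6 235.2 | 264 214.6 235.9 | 265 215.6 236.9 | 266 216.1 237.6 | 267 216.4 238.1 | 268 216.8 239.1 | 269 216.8 240.1 | 270 216.8 240.8 | 271 216.8 241.4 | 272 216.9 242.4 | 273 216.9 243.9 | 274 217.2 245.1 | 275 217.4 247.9 | 276 218.2 249.8 | 277 220.6 250.9 | 278 231.4 251.8 | 279 232.1 252.1 | 280 232.6 253.1 | 281 233.2 253.8 | 282 233.9 254.4 | 283 235.1 254.8 | 284 235.4 254.9 | 285 235.2 254.8 | 286 235.1 254.6 | 287 235.6 254.1 | 288 235.8 253.8 | 289 236.1 253.2 | 290 236.8 252.8 | 291 238.1 251.9 | 292 239.2 250.6 | 293 240.2 250.4 | 294 241.2 247.2 | 
25 0.668 [[236.2, 267.4], [244.3, 279.5]] foot mid [241.6 287.6]
28 0.754 [[236.8, 266.9], [245.7, 278.7]] foot mid [243.4 286.9]
31 0.846 [[237.4, 266.4], [247.1, 277.8]] foot mid [245.1 286.1]
34 0.944 [[238.0, 265.8], [248.4, 276.9]] foot mid [246.7 285.3]
37 1.05 [[238.5, 265.3], [249.7, 276.0]] foot mid [248.3 284.4]
40 1.165 [[238.9, 264.7], [250.9, 274.9]] foot mid [249.9 283.4]
```

Now about 30°. That's low enough to push nearly straight on, with the hand rising as it goes.

Call:
drive_tool:
  targets:
    - [[0.7,0,4,-0.17],[0.7,0,7,-0.35],[0.7,0,8.5,-0.35],[0.7,0,9.1,-0.35],[0.7,0,9.15,-0.35],[0.7,0,9.15,-0.35]]

```text
t: 34.02
ee_pos: [0.47, -0.3047, 0.0465]
eef_rot: [3.113, 0.413, 0.002]
ft_force: [0.6, -0.3, -1.2]
width: 0.016
grasp_force: 26.1
```

```bash

python3 -c "
from h import *
delta(.470,-.303,.0450,.27)"
```

```text
t 34.025 pos [ 0.47   -0.3047  0.0465] yaw 0.264 q6 0.53 F [ 0.6 -0.3 -1.2] w 0.016 | row [ 0.04 -0.17  0.15] -0.006
```

Call:
drive_tool:
  targets:
    - [[0.4,0.1,0.15,0],[0.8,0.25,0.15,0],[1.1,0.38,0.15,0],[1.3,0.45,0.12,0],[1.5,0.52,0.05,0],[1.5,0.52,0.05,0]]

```text
t: 34.78
ee_pos: [0.4827, -0.3043, 0.0445]
eef_rot: [-3.111, -0.416, 0.008]
ft_force: [-9.6, 1.1, 3.2]
width: 0.0153
grasp_force: 26.8
```

Call:
drive_tool:
  targets:
    - [[0.15,0.05,-0.05,0],[0.3,0.1,-0.1,0],[0.4,0.14,-0.15,0],[0.4,0.14,-0.15,0]]

```text
t: 35.28
ee_pos: [0.4864, -0.304, 0.0457]
eef_rot: [-3.11, -0.416, 0.01]
ft_force: [-10.0, 0.8, 3.7]
width: 0.0156
grasp_force: 26.7
```

Call:
drive_tool:
  targets:
    - [[0.2,0.07,-0.05,0],[0.4,0.14,-0.1,0],[0.6,0.21,-0.14,0],[0.8,0.28,-0.18,0],[1.0,0.35,-0.2,0],[1.2,0.42,-0.2,0],[1.2,0.42,-0.2,0]]

```text
t: 36.15
ee_pos: [0.4997, -0.3048, 0.0475]
eef_rot: [-3.11, -0.415, 0.008]
ft_force: [-7.1, 1.3, 0.9]
width: 0.0157
grasp_force: 26.2
```

Call:
drive_tool:
  targets:
    - [[0.2,0.07,0,0],[0.4,0.14,0,0],[0.6,0.21,0,0],[0.8,0.28,0,0],[1.0,0.35,0,0],[1.2,0.41,0,0],[1.4,0.48,0,0],[1.4,0.48,0,0]]

```text
t: 37.15
ee_pos: [0.5145, -0.3056, 0.0475]
eef_rot: [-3.11, -0.415, 0.008]
ft_force: [-6.9, 2.2, 0.3]
width: 0.0158
grasp_force: 26.2
```

Call:
drive_tool:
  targets:
    - [[-1.5,-0.5,0,0],[-2,-0.7,-4,0],[-2,-0.7,-8,0.17],[-2,-0.7,-9,0.35],[-2,-0.7,-9,0.35],[-2,-0.7,-9,0.35]]

```text
t: 37.9
ee_pos: [0.4952, -0.3056, 0.1376]
eef_rot: [-3.138, 0.129, 0.001]
ft_force: [0.2, 0.4, -1.1]
width: 0.0156
grasp_force: 25.8
```

```bash

python3 -c "
from h import *
delta(.5605,-.2937,.0616,-.084)
foot()
tilt('s14')
look('s15',(190,320,210,330),5)"
```

```text
t 37.9 pos [ 0.4952 -0.3056  0.1376] yaw -0.082 q6 0.91 F [ 0.2  0.4 -1.1] w 0.0156 | row [ 6.42 -1.71  7.6 ] 0.002
side 19 3 x -10.5 4.7 y 7.5 13.6
side 25 31 x -10.7 4.6 y 6.6 9.0
side 31 34 x -10.9 4.5 y 6.4 9.5
side 37 32 x -11.1 4.4 y 5.2 9.9
side 43 36 x -17.7 7.4 y -0.8 11.7
side 49 111 x -17.9 9.0 y -9.7 14.8
side 55 45 x -16.4 8.8 y 4.7 15.3
side 61 3 x -14.9 5.5 y 6.7 10.1
top 43 8 x -16.7 -10.4 y -9.2 4.4
top 49 11 x -17.4 -10.9 y -14.6 3.0
256 235.6 275.4 | 257 235.6 275.2 | 258 253.9 275.1 | 259 253.8 274.4 | 260 253.2 272.2 | 261 235.6 271.9 | 262 235.6 271.8 | 263 235.6 271.8 | 264 235.6 271.9 | 265 235.6 272.2 | 266 235.6 272.6 | 267 235.6 272.9 | 268 235.6 273.2 | 269 235.6 273.8 | 270 235.6 273.9 | 271 235.6 274.4 | 272 235.6 275.8 | 273 235.6 277.1 | 274 235.6 277.1 | 275 235.6 276.8 | 276 235.6 276.1 | 277 235.6 275.9 | 278 235.6 275.9 | 279 235.6 275.6 | 280 235.6 275.4 | 281 251.4 270.8 | 282 252.2 270.8 | 283 252.9 270.6 | 284 252.9 270.4 | 285 253.1 269.9 | 286 252.9 270.1 | 287 252.8 269.9 | 288 253.1 269.6 | 289 253.2 270.4 | 290 252.8 271.1 | 291 252.6 271.4 | 292 252.2 272.9 | 293 251.9 285.4 | 294 235.6 285.4 | 295 235.6 285.4 | 296 235.6 285.4 | 297 235.6 285.4 | 298 235.6 285.4 | 299 235.6 285.4 | 300 235.6 285.4 | 301 235.6 285.4 | 302 235.6 285.4 | 303 235.6 285.4 | 304 235.6 285.4 | 305 235.6 285.4 | 
25 0.628 [[257.4, 266.4], [265.0, 278.5]] foot mid [262.4 286.6]
28 0.714 [[258.0, 265.9], [266.5, 277.7]] foot mid [264.2 285.9]
31 0.805 [[258.6, 265.3], [267.9, 276.8]] foot mid [265.9 285.1]
34 0.902 [[259.2, 264.8], [269.2, 275.9]] foot mid [267.6 284.3]
37 1.008 [[259.7, 264.2], [270.5, 275.0]] foot mid [269.2 283.4]
40 1.122 [[260.2, 263.7], [271.7, 273.9]] foot mid [270.8 282.4]
```

View pics/s15.png

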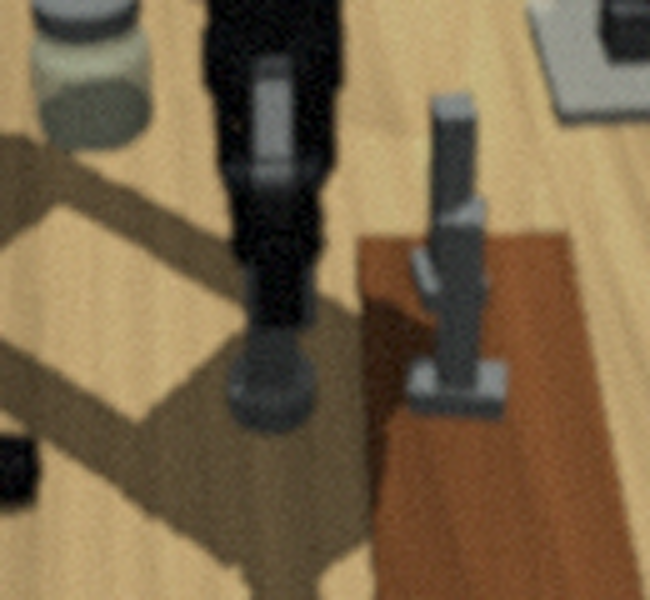

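The die hangs upright (foot at (272,392) in the crop, shank vertical to within about 1.5°). Placing it in its slot.

Call:
drive_tool:
  targets:
    - [[3.5,-0.6,0,0],[6.8,-1.3,0,0],[6.8,-1.3,3,0],[6.8,-1.3,6,0],[6.8,-1.3,7,0],[6.8,-1.3,7.4,0],[6.8,-1.3,7.6,0],[6.8,-1.3,7.8,0],[6.8,-1.3,7.8,0]]

```text
t: 39.22
ee_pos: [0.5649, -0.2989, 0.061]
eef_rot: [3.138, -0.134, 0.001]
ft_force: [-0.5, 0.4, -1.4]
width: 0.0158
grasp_force: 25.7
```

```bash

python3 -c "
from h import *
delta(.5648,-.297,.0616,-.084)"
```

```text
t 39.225 pos [ 0.5649 -0.2989  0.061 ] yaw -0.085 q6 1.0 F [-0.5  0.4 -1.4] w 0.0158 | row [-0.03 -0.19 -0.06] -0.001
```

Not touching yet, so I'll lower it in small steps until it presses lightly.

Call:
drive_tool:
  targets:
    - [[0,0,0.1,0],[0,0,0.2,0],[0,0,0.3,0],[0,0,0.3,0]]

```text
t: 39.72
ee_pos: [0.5647, -0.2988, 0.0581]
eef_rot: [3.138, -0.134, 0.001]
ft_force: [-1.5, 0.6, 3.8]
width: 0.0161
grasp_force: 26.4
```

Call:
drive_tool:
  targets:
    - [[0,0,0,0],[0,0,0,0],[0,0,0,0],[0,0,0,0]]
  fingers: 0.45

```text
t: 40.22
ee_pos: [0.5646, -0.2987, 0.0573]
eef_rot: [-3.139, 0.134, 0.0]
ft_force: [-0.3, 0.9, 0.3]
width: 0.0384
grasp_force: 0.0
```

Call:
drive_tool:
  targets:
    - [[0,0,-2,0],[0,0,-5,0],[0,0,-9,0],[0,0,-14,0],[-5,0,-16,0],[-10,0,-16,0],[-15,0,-16,0],[-15,0,-16,0]]

```text
t: 41.22
ee_pos: [0.4125, -0.2851, 0.2176]
eef_rot: [-3.138, 0.137, 0.002]
ft_force: [0.4, -0.4, 0.1]
width: 0.0385
grasp_force: 0.0
```

```bash

python3 - <<'E'
from h import *
from station import vision
delta(.5648,-.297,.0616,-.084)
t=vision.camera("top"); s=vision.camera("side")
for n,c in(("t",t),("s",s)):
    P=cloud(c); m=(np.hypot(P[...,0]-.574,P[...,1]+.233)<.13)&(abs(P[...,2]-.107)<.009)
    k,L,st,ce=cv2.connectedComponentsWithStats(m.astype(np.uint8))
    for i in range(1,k):
        if st[i,4]>7: print(n,st[i,4],ray(c,ce[i],.107)[0].round(4),np.median(P[L==i][:,2]).round(4))
    f=c["frame"].astype(int); lowsat=(f[...,0]-f[...,2])<25
    for lo,hi in((.018,.03),(.04,.07),(.07,.1)):
        k=P[lowsat&(abs(P[...,0]-.56)<.04)&(P[...,1]<-.265)&(P[...,1]>-.335)&(P[...,2]>lo)&(P[...,2]<hi)]
        if len(k): print(n,lo,k.min(0).round(4),k.max(0).round(4))
    m=(abs(P[...,2]-.076)<.006)&(abs(P[...,0]-.555)<.045)&(abs(P[...,1]-.163)<.03); ct=np.argwhere(m)[:,::-1]
    print("bar",cv2.minAreaRect((ray(c,ct,.076)[:,:2]*1000).astype(np.float32)))
E
```

```text
t 41.225 pos [ 0.4125 -0.2851  0.2176] yaw -0.087 q6 0.83 F [ 0.4 -0.4  0.1] w 0.0385 | row [15.3  -0.14 15.58] -0.003
t 47 [ 0.569  -0.1668  0.107 ] 0.1066
t 50 [ 0.5618 -0.2284  0.107 ] 0.1067
t 53 [ 0.5578 -0.2956  0.107 ] 0.1066
t 0.018 [ 0.5469 -0.3027  0.0191] [ 0.5709 -0.2825  0.0296]
t 0.04 [ 0.5502 -0.299   0.0401] [ 0.566  -0.2881  0.0678]
t 0.07 [ 0.5503 -0.2942  0.0725] [ 0.5655 -0.2878  0.1   ]
bar ((553.2347412109375, 163.09808349609375), (14.062261581420898, 49.82786560058594), 13.239909172058105)
s 75 [ 0.5707 -0.1762  0.107 ] 0.1057
s 84 [ 0.5632 -0.2374  0.107 ] 0.1058
s 107 [ 0.5595 -0.3042  0.107 ] 0.1059
s 0.018 [ 0.5472 -0.3142  0.0181] [ 0.5741 -0.2892  0.0298]
s 0.04 [ 0.5523 -0.3083  0.0405] [ 0.5666 -0.2924  0.0697]
s 0.07 [ 0.5522 -0.3083  0.0703] [ 0.5672 -0.2919  0.1   ]
bar ((555.0838012695312, 153.82000732421875), (14.618721008300781, 55.91547775268555), 12.782500267028809)
```

```bash
python3 -c "
from station import job
print(job.sign_off())"
```

```text
the job is handed in; nothing more can be done
None
```

The job is handed in with no verdict returned: by my measurements the knob is loose (about 1.49 rad), the tag was pressed about 5 mm for over half a second and cleared by a straight lift, and the round die stands released on the block; I did not re-check the loose bench items at the end.

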